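Lay a try square against a lever slicer's cutting edge and back fence

ROBOT

A 6-joint arm with a two-finger parallel gripper is mounted at the origin on the work surface. World frame = base frame: x ahead of the robot, y to its left, z up, the work surface at z = 0. Lengths are in mm, angles in degrees, forces in N, time in s.
With the tool pointing down it reaches from about 300 to 850 mm from the base axis. Payload 4.2 kg.
Tool frame: the origin (TCP) lies at the very end of the fingers, on their centre line; the grasp point (between the pads) lies 19 mm behind it; z points along the fingers, y is the line along which they close (so a half turn about z gives the same grasp; the last joint's range is limited). The gripper opens to 91 mm and grips with 3 to 60 N. Pads are 32 mm wide; open, the fingers measure 118 mm over their backs; the gripper's body (76 mm by 178 mm) begins 60 mm behind the grasp point.
Start: joints at [70.76, 18.312, 89.639, -0, 72.044, -1.146], TCP at [178.584, 546.581, 213.976] pointing down, gripper open.
Joint ranges: [-177.97, 177.97], [-48.28, 115.42], [12.27, 149.76], [-77.06, 257.06], [2.81, 150.46], [-146.56, 146.56]. Speed limits (degrees/s): [147.25, 147.25, 180, 180, 180, 180].

INTERFACE

Orientations are given as [roll, pitch, yaw] about the fixed x, y, z axes, in that order (R = Rz(yaw) Ry(pitch) Rx(roll)).
In Python, from workcell import env, grab_frame gives the robot as it stands. The module is installed in compiled form; this text tells all that it offers.
- The arm moves only by the tool move_arm, never from a script. Its argument "plan" is a list of rows, each an object of numbers: "tx", "ty", "tz": the shift along the tool's x, y, z in cm; "wx", "wy", "wz": the turn, a rotation vector about the tool's x, y, z in rad. In form: [{"tx": .., "ty": .., "tz": .., "wx": .., "wy": .., "wz": ..}, ...]. A call has 1 to 12 rows; each row shifts and turns the commanded pose from where the row before left it, along the tool's axes as they then stand; what a row does not reach is not made up. A row lasts 1/12 s, in which the tool goes at most 41.7 mm and 7.16 degrees, less where a joint would pass 70% of its speed; a pose out of reach is approached as far as the arm can. A call is refused whole if a number of a shift passes 4.17 or a number of a turn 0.125, either way. A call with a gripper value outside its range is refused whole. "gripper" is the finger opening in cm, from 0 to 9.12, set as the call begins (left out, the last holds). The fingers move at their own pace and stop on an object; "force" is the grip in N (left out, the last holds). Time passes only in rows, so rows that do not move let the fingers close. It gives the time, the measured TCP pose, the force, the opening and the grip force at its end, in the units of the state.
- env.state(): the state, without advancing time (a new reading comes with each control period).
- grab_frame(name): name is "scene" or "top"; returns a dict with "color" (420x560x3 uint8, red, green, blue), "vfov" (degrees; the focal length in pixels is half the picture's height over the tangent of half this angle, whatever the lens; pixels are square), "cx", "cy" (the principal point, pixels), "view" (4x4, takes a point from world to camera coordinates). Camera axes: x right, y up, looking along -z (the intrinsics and any distortion apply to the point x, -y, -z); pixel columns grow to the right and rows downward; lengths in mm; the calibration is good to about 2 mm. A picture is of the moment at which its call begins. There is no depth.
- env.job_done(): hands the job in; it is judged then, once.
The state is a dict: "time_s": time; "qpos": joint angles; "qvel": joint speeds; "effort": joint torques, N m; "ee_pos": TCP position; "ee_rot": TCP orientation; "force": force on the tool from outside, world axes, zero at the start; "torque": the same for the moment, N m; "gripper_width": finger opening in mm; "gripper_force": force on a finger pad.
Only numpy, scipy, OpenCV 4.12 (cv2) and the standard library are available. Lean on these libraries where they do the work, as an engineer would, in place of code of your own. Each camera call takes 0.05 s, during which the arm holds its last target. There are 200 camera calls.

TASK

Take the blue-handled try square out of the green tool crate and lay it on the lever slicer for a squareness check: blade flat on the white board and flush along the back fence, the blue stock flush along the slicer's cutting edge. Bring it gently up to the metal without ramming it, leave it lying there, and leave everything else where it is.

Things in the scene. Friction and masses are not known exactly. Their poses are not given: they have to be found in the camera images.
- square: loose try square, about 0.45-0.7 kg: L of a steel blade (own x -40..0, y 0..150, z 0..8 mm) and a lightweight blue plastic stock square to it (x -100..0, y -28..0, z -9..17 mm). Origin: stock's inner face meets the blade's outer long edge, at the blade's underside; y along the blade away from the stock, z up. Mass centre near x -25, y 48 mm
- stock_end (a point): on the square at own x -98, y 0, z 0 mm: free end of the stock's inner face; axes as the square's. In the crate the square rests on the stock's lower inner edge and the blade's tip, the blade sloping down 3.4 degrees to its tip (blade underside 9 mm over the crate floor at the stock); the stock lies within 10 mm of the crate's wall, too close for a finger
- blade_end (a point): on the square at own x 0, y 148, z 0 mm: tip of the blade's outer long edge; axes as the square's
- slicer: hand-lever slicer, fixed: white board 280 x 280 mm, top 60 mm above the table; origin on the table below the board's middle, own x from the robot's side to the back fence, z up. Knife with blue handle hinged at x 152, y -145 mm, thrown open, leaning back, reaching 425 mm above the table. Steel chute below the cutting edge, beyond y -140 mm, at most 50 mm above the table
- slicer_corner (a point): own x 100, y -140, z 60 mm of the slicer, axes the same: where fence face, cutting edge and board top meet. Cutting edge: dark steel bar, face looking to -y, from x -240 to +40 mm of this point, 34 mm deep. Fence: steel strip, face looking to -x, from y 15 to 277 mm of this point, 45 mm tall. With the square home its origin is here and its axes agree
- crate: open green tool crate, fixed: 280 mm (own x) by 250 mm (own y) outside, 55 mm tall, walls and floor 5 mm thick, origin under its middle. Holds the square (stock beside the -y wall, blade towards +y) and a wrench near the -x wall
- wrench: bystander in the crate: steel double-ended wrench 168 mm long, 34 mm wide, 7 mm thick, loose, origin under its middle, own x along its length
- pusher: bystander on the slicer's board near its +y, robot-side corner: white food pusher 85 by 75 mm with a blue loop handle 56 mm tall, loose, origin under its middle
- sanitiser: bystander: white bottle with blue cap, 72 mm across, 190 mm tall, loose, origin under its middle
- squash: bystander: dark green squash, 136 mm across, 98 mm tall, loose, origin under its middle
- bowl: bystander: small green bowl 124 mm across, 55 mm tall, loose, origin under its middle
- tongs: bystander: steel kitchen tongs with black tips, 240 mm long, 18 mm tall, loose, origin under their middle, own x along the length
- brush: bystander: blue-handled brush 190 mm long, loose, own x along its length
Things that resemble listed ones, but are neither listed nor needed, are in the scene too. What is meant by the square is not brown, and is the larger of those in its own colour.

How it is judged (in metres and radians):
On the way:
1. the square is lifted clear of the crate (height (world z) of square above 0.1 m), for 0.2 s.
At the end, for the whole second after the job is handed in: the square lies flat and still on the slicer's board (within 2 mm of the board and 0.02 rad of level), both ends of the stock's inner face within 1.5 mm of the cutting edge's face, both ends of the blade's outer edge within 1.5 mm of the fence's face, and turned true to the slicer within 0.005 rad (y of square in the frame of slicer_corner between -0.0015 and 0.0015 m and y of stock_end in the frame of slicer_corner between -0.0015 and 0.0015 m and x of square in the frame of slicer_corner between -0.0015 and 0.0015 m and x of blade_end in the frame of slicer_corner between -0.0015 and 0.0015 m and angle between the y axis of square and the y axis of slicer, either way round below 0.005 rad and z of each of square, blade_end in the frame of slicer_corner below 0.002 m and angle between square's own z axis and vertical below 0.02 rad and linear speed of square below 0.01 m/s); the robot touches nothing.
It fails at once if the square is rammed against or dropped on the slicer (more than 60 N) (contact force between square and slicer above 60 N).
It fails at once if a bystander is shifted by more than 20 mm (distance of any of wrench, pusher, sanitiser, squash, bowl, tongs, brush from where it was at the start of the episode above 0.02 m).
It also fails if it takes over 67 s, if anything falls off the work surface, if the arm or the gripper's body presses on something with over 40 N, if the wrist force passes 120 N, or if a joint passes its speed limit or range.

## Working session

There is one attempt and no reset: what is moved stays moved. The work goes in short steps, Python scripts to look and compute and a tool call to move; the robot and the scene stay as the last step left them, time stands still between calls to the robot, and variables do not carry over. Pictures are saved under pics/ and viewed, at most 10 in all, crops included, and the job is handed in when it is done.

Besides the shell and the picture viewer there is one more tool, called after "Call:" as name([rows], argument=value, ...), one row to a line, values as JSON. move_arm: Moves the arm, as the interface text tells. Its arguments: {"type":"object","properties":{"plan":{"type":"array","items":{"type":"object","properties":{"tx":{"type":"number"},"ty":{"type":"number"},"tz":{"type":"number"},"wx":{"type":"number"},"wy":{"type":"number"},"wz":{"type":"number"}}}},"gripper":{"type":"number"},"force":{"type":"number"}},"required":["plan"]}

```bash
mkdir -p pics
cat > h.py <<'E'
import numpy as np, cv2
from workcell import env, grab_frame
def snap(n,f=None):
    g=grab_frame(n); np.savez(f'pics/{f or n}.npz',**{k:np.array(v) for k,v in g.items()})
    cv2.imwrite(f'pics/{f or n}.png',g['color'][:,:,::-1]); return g
E
python3 - <<'E'
from h import *
for n in('scene','top'):
    g=snap(n); print(n,g.keys(),g['vfov'],g['cx'],g['cy'],np.round(g['view'],4).tolist())
print(env.state())
E
```

```text
scene dict_keys(['color', 'vfov', 'cx', 'cy', 'view']) 53.90801686496407 278.49418334448717 213.26067186748557 [[-0.1417, 0.9899, -0.0044, 39.453], [-0.816, -0.1143, 0.5666, 376.5533], [0.5604, 0.0838, 0.824, -1496.8361], [0.0, 0.0, 0.0, 1.0]]
top dict_keys(['color', 'vfov', 'cx', 'cy', 'view']) 47.764668746260064 278.2538863118609 208.15525332957307 [[0.0234, -0.9995, 0.0209, -9.8789], [0.9815, 0.027, 0.1893, -484.3642], [-0.1898, 0.0161, 0.9817, -1653.6586], [0.0, 0.0, 0.0, 1.0]]
{'time_s': 0.1, 'qpos': array([ 7.07585614e+01,  1.83480945e+01,  8.96994871e+01, -7.78581080e-04,
        7.20439667e+01, -1.14464009e+00]), 'qvel': array([-0.06628219, -0.01736628, -0.16173582,  0.09650461,  0.05367906,
        0.01650979]), 'effort': array([ 2.03420495e-04, -4.13329983e+01, -2.32507843e+01,  7.28329760e-02,
        4.22331796e-02, -3.62315916e-05]), 'ee_pos': array([178.45041504, 546.13188209, 213.20270671]), 'ee_rot': array([-1.79908455e+02, -1.08867897e-03,  1.61903441e+02]), 'force': array([ 0.12523929,  0.2928404 , -0.14181742]), 'torque': array([0.00757604, 0.02451539, 0.00073121]), 'gripper_force': 0.0, 'gripper_width': 90.9141258859878}
```

View pics/scene.png

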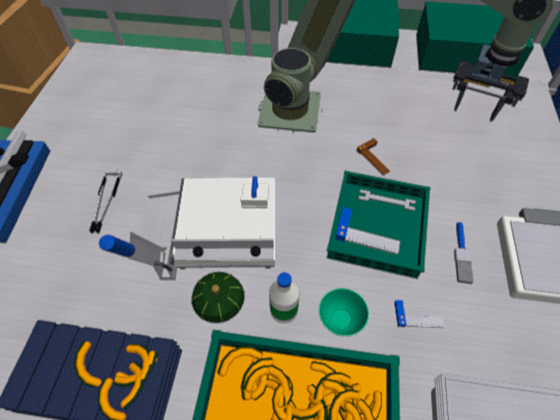

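View pics/top.png

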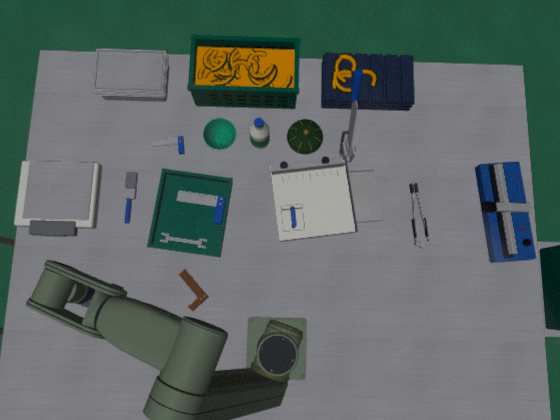

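Square candidates:
- Blue square in the crate: scene (365,235), top (205,203).
- Small blue square on the table: scene (418,315), top (170,143).
- Brown square: scene (373,155), top (193,290).

I choose the one in the crate because it is blue and the larger of the two blues. Close crops come next.

Run:
```python
import cv2
for n,c in(('scene',[(325,165,110,115),(145,165,140,115)]),('top',[(140,160,100,100),(262,140,125,105)])):
    im=cv2.imread(f'pics/{n}.png')
    for i,(x,y,w,h) in enumerate(c):
        r=im[y:y+h,x:x+w]; k=5
        r=cv2.resize(r,None,fx=k,fy=k,interpolation=cv2.INTER_CUBIC)
        r=cv2.convertScaleAbs(r,alpha=1.3)
        for a in range(0,w,10): cv2.putText(r,str(x+a),(a*k,8),0,.3,(0,255,255)); cv2.line(r,(a*k,10),(a*k,16),(0,255,255))
        for a in range(0,h,10): cv2.putText(r,str(y+a),(0,a*k+4),0,.3,(0,255,255)); cv2.line(r,(20,a*k),(26,a*k),(0,255,255))
        cv2.imwrite(f'pics/{n}_c{i}.png',r)
```

```text
(no output)
```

View pics/scene_c0.png

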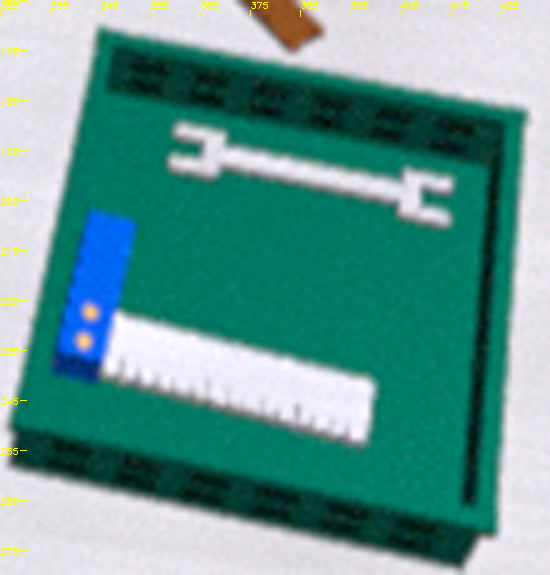

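View pics/scene_c1.png

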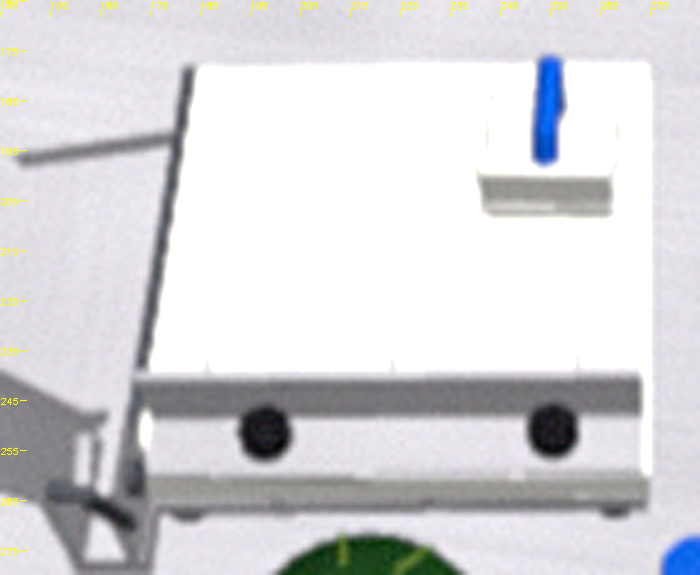

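View pics/top_c0.png

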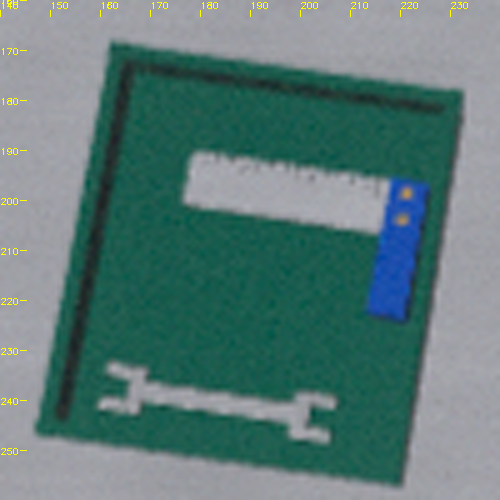

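View pics/top_c1.png

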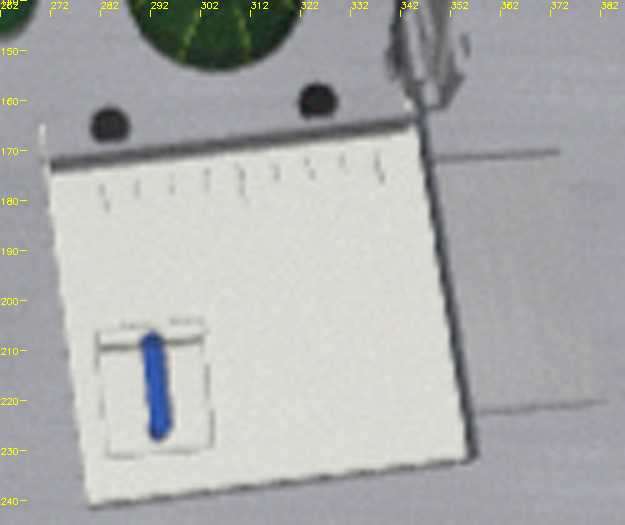

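The crop shows the blue stock and steel blade in the crate, with the blade tip at about scene (399,248). The slicer's cutting edge is the dark bar on its left in the scene view, from (182,178) to (172,239). I'll fit the crate, square and slicer poses from both views.

```bash
cat > fit.py <<'E'
from h import *
from scipy.optimize import least_squares
cams={}
for n in('scene','top'):
    g=np.load(f'pics/{n}.npz'); V=g['view']; f=210/np.tan(np.radians(g['vfov'])/2)
    cams[n]=(V,f,float(g['cx']),float(g['cy']))
def proj(n,P,k=0):
    V,f,cx,cy=cams[n]; p=np.atleast_2d(P)@V[:3,:3].T+V[:3,3]; u=p[:,0]/-p[:,2]; v=-p[:,1]/-p[:,2]
    d=1+k*(u*u+v*v); return np.c_[cx+f*u*d,cy+f*v*d]
def off(n,c): return np.array({'scene':[(325,165),(145,165)],'top':[(140,160),(262,140)]}[n][c])
def full(n,c,p): return off(n,c)+(np.array(p)+.5)/5-.5
def pose(q,P):
    c,s=np.cos(q[3]),np.sin(q[3]); P=np.array(P,float)
    return np.c_[q[0]+c*P[:,0]-s*P[:,1], q[1]+s*P[:,0]+c*P[:,1], q[2]+P[:,2]]
E
python3 - <<'E'
from fit import *
for n in cams: V=cams[n][0]; print(n,'cam at',np.round(-V[:3,:3].T@V[:3,3]))
def tri(a,b,c,k=(0,0)):
    a=full('scene',c,a);b=full('top',c,b)
    r=least_squares(lambda X:np.r_[(proj('scene',X,k[0])-a).ravel(),(proj('top',X,k[1])-b).ravel()],[400,100,50])
    return r.x.round(1),round(float(np.sqrt(2*r.cost)),2)
T={'crate-x-y':((100,28),(403,486),0),'crate-x+y':((526,110),(36,432),0),'crate+x+y':((496,535),(110,42),0),'crate+x-y':((10,430),(462,92),0),
'tipouter':((366,436),(192,152),0),'tipinner':((375,378),(183,204),0),'stkin_out':((102,370),(392,180),0),'bladein':((114,312),(377,235),0),
'stock a(x0,y-28)':((58,350),(430,185),0),'stock b(-100,-28)':((90,210),(407,322),0),'stock c(-100,0)':((135,218),(368,314),0),'stock d(0,0)':((102,358),(392,180),0),
'board-x-y':((186,66),(478,457),1),'board-x+y':((651,63),(90,507),1)}
for k,v in T.items(): print(k,*tri(*v))
# joint fit, with radial terms per camera
crate=[(-140,-125,55),(-140,125,55),(140,125,55),(140,-125,55)]
cs=[(100,28),(526,110),(496,535),(10,430)]; ct=[(403,486),(36,432),(110,42),(462,92)]
def fun(q):
    r=[]
    ks,kt=q[8],q[9]
    P=pose(q[:4],crate); r+=[proj('scene',P,ks)-full('scene',0,cs),proj('top',P,kt)-full('top',0,ct)]
    B=pose(q[4:8],[(-140,-140,60),(-140,140,60)]); r+=[proj('scene',B,ks)-full('scene',1,[(186,66),(651,63)]),proj('top',B,kt)-full('top',1,[(478,457),(90,507)])]
    E=pose(q[4:8],[(100,137,105)]); 
    r+=[proj('scene',E,ks)-full('scene',1,[(641,375)])]
    return np.concatenate(r).ravel()
for dist in (0,1):
    r=least_squares(lambda q:np.r_[fun(np.r_[q[:8],q[8:]*dist])],[450,200,0,0,450,-50,0,0,0,0])
    q=r.x; print(dist,q.round(3),'deg',np.degrees(q[[3,7]]).round(2),'rms',np.sqrt(2*r.cost/26)); print(fun(np.r_[q[:8],q[8:]*dist]).reshape(-1,2).round(2).tolist())
    np.save(f'pics/q{dist}.npy',q)
    print('corner',pose(q[4:8],[(100,-140,60)]))
E
```

```text
scene cam at [1152.  129. 1020.]
top cam at [ 162.   30. 1715.]
crate-x-y [304.9 205.8  49.6] 1.6
crate-x+y [336.2 461.   52.5] 0.76
crate+x+y [620.7 429.8  48.5] 0.55
crate+x-y [591.4 174.8  44.7] 0.75
tipouter [548.9 372.8  12.2] 0.56
tipinner [510.  378.1  11.7] 0.94
stkin_out [530.5 224.8  18.6] 0.56
bladein [489.5 231.3  17.3] 0.33
stock a(x0,y-28) [525.8 197.8  26.5] 1.15
stock b(-100,-28) [424.9 210.2  24.7] 1.24
stock c(-100,0) [429.5 237.   28.1] 0.88
stock d(0,0) [528.4 223.6  28. ] 0.51
board-x-y [ 407.5 -277.4   55.2] 0.67
board-x+y [365.   -1.4  53.3] 1.35
0 [ 4.64647e+02  3.17683e+02 -3.13300e+00 -1.12000e-01  5.25625e+02
 -1.18833e+02 -7.53900e+00  1.46000e-01  0.00000e+00  0.00000e+00] deg [-6.4   8.36] rms 1.1056538947514143
[[0.01, 1.24], [-1.68, 0.83], [-1.37, -1.78], [0.96, -1.69], [-2.13, -2.01], [0.55, -0.98], [0.26, 0.49], [-1.61, -0.1], [-0.35, 0.56], [-0.74, 0.64], [-0.56, 0.24], [-1.21, -0.37], [-0.34, -1.29]]
corner [[ 644.91136348 -242.81244641   52.46065577]]
1 [ 4.63743e+02  3.13367e+02 -5.97800e+00 -1.11000e-01  5.25424e+02
 -1.18032e+02 -8.62900e+00  1.45000e-01  1.82000e-01  2.06000e-01] deg [-6.37  8.33] rms 0.767431325672171
[[-1.13, 1.22], [0.07, 0.39], [0.19, -0.41], [-0.52, -1.49], [-1.11, -1.42], [-0.17, 0.04], [0.03, 0.47], [-0.51, 0.27], [-1.07, 0.36], [-0.45, 0.81], [-0.38, 0.5], [-1.47, -0.27], [-0.04, -1.06]]
corner [[ 644.65254238 -242.06705602   51.37080368]]
```

```bash
cat > joint.py <<'E'
from fit import *
crate=[(-140,-125,55),(-140,125,55),(140,125,55),(140,-125,55)]
cs=[(100,28),(526,110),(496,535),(10,430)]; ct=[(403,486),(36,432),(110,42),(462,92)]
# square points own frame, sloped
sq=[(0,150,8),(-40,150,8),(0,0,8),(-40,0,8),(0,-28,17),(-100,-28,17),(-100,0,17),(0,0,17)]
ss=[(366,436),(375,378),(102,370),(114,312),(58,350),(90,210),(135,218),(102,358)]
st=[(192,152),(183,204),(392,180),(377,235),(430,185),(407,322),(368,314),(392,180)]
a=np.radians(-3.4); Rx=np.array([[1,0,0],[0,np.cos(a),-np.sin(a)],[0,np.sin(a),np.cos(a)]])
SQ=np.array(sq,float)@Rx.T+[0,0,14]
def unpack(q):
    ins=lambda v:np.r_[v[:2],0,v[2]]
    return ins(q[0:3]),ins(q[3:6]),ins(q[6:9]),{'scene':q[9:12],'top':q[12:15]}
def pj(n,P,c): return proj(n,P,c[n][2])+c[n][:2]
def fun(q,reg=True):
    cr,sl,s,c=unpack(q); r=[]
    for n,k in(('scene',cs),('top',ct)): r.append(pj(n,pose(cr,crate),c)-full(n,0,k))
    for n,k in(('scene',ss),('top',st)): r.append(pj(n,pose(s,SQ),c)-full(n,0,k))
    B=pose(sl,[(-140,-140,60),(-140,140,60)])
    for n,k in(('scene',[(186,66),(651,63)]),('top',[(478,457),(90,507)])): r.append(pj(n,B,c)-full(n,1,k))
    r.append(pj('scene',pose(sl,[(100,137,105)]),c)-full('scene',1,[(641,375)]))
    r=np.concatenate(r)
    return np.r_[r.ravel(),np.r_[q[9:11]/1.5,q[11]/.15,q[12:14]/1.5,q[14]/.15]] if reg else r
q0=[460,313,-.11,525,-118,.145,530,225,-.11,0,0,0,0,0,0]
E
python3 - <<'E'
from joint import *
r=least_squares(fun,q0,loss='soft_l1'); q=r.x; np.save('pics/q.npy',q)
print(q.round(3).tolist()); print(np.degrees(q[[2,5,8]]).round(2)); print(fun(q,False).round(1).tolist())
_,sl,s,_=unpack(q); print('corner',pose(sl,[(100,-140,60)]),'sq blade grasp y60',pose(s,[(-20,60,0)]))
E
```

```text
[466.562, 314.5, -0.112, 529.307, -117.969, 0.142, 531.202, 222.359, -0.129, 0.589, 0.251, 0.076, 0.59, 0.924, 0.152]
[-6.4   8.14 -7.36]
[[-0.2, 1.1], [-0.3, 0.5], [-0.1, -1.0], [0.5, -1.5], [-0.9, -1.5], [0.3, -0.2], [0.4, 0.3], [-0.3, 0.0], [0.6, 0.8], [0.4, 0.3], [-0.2, -0.2], [-0.0, -0.1], [-0.6, -0.4], [-0.4, -0.4], [0.0, 0.4], [0.4, 0.6], [-0.2, 0.3], [-0.5, 0.5], [0.4, 0.5], [1.5, 0.1], [0.0, 0.0], [-0.2, -0.4], [-0.1, 0.1], [0.0, -0.1], [-0.6, -0.1], [0.1, 0.4], [0.4, 0.1], [-1.0, -0.9], [0.2, -1.1]]
corner [[ 648.11673832 -242.40485405   60.        ]] sq blade grasp y60 [[519.0555321  284.42690684   0.        ]]
```

```bash
cat >> h.py <<'E'
from scipy.spatial.transform import Rotation as R
def go(target,yaw,pos=None,rot=None):
    s=env.state(); p=s['ee_pos'] if pos is None else pos; r=R.from_euler('xyz',s['ee_rot'] if rot is None else rot,degrees=True)
    t=R.from_euler('xyz',[180,0,yaw],degrees=True) if np.isscalar(yaw) else R.from_euler('xyz',yaw,degrees=True)
    d=r.inv().apply(np.array(target)-p)/10; w=(r.inv()*t).as_rotvec()
    d2=t.inv().apply(np.array(target)-p)/10
    print('first shift cm (before turn)',d.round(2),'turn rad',w.round(4),'| shift cm after turn',d2.round(2))
E
python3 - <<'E'
from h import *
go([519,284.5,214],82.64)
E
```

```text
first shift cm (before turn) [-40.5  -14.29  -0.06] turn rad [-1.3000e-03  1.1000e-03  1.3834e+00] | shift cm after turn [-21.59  37.13  -0.08]
```

Call:
move_arm([
  {"wz": 0.1153},
  {"wz": 0.1153},
  {"wz": 0.1153},
  {"wz": 0.1153},
  {"wz": 0.1153},
  {"wz": 0.1153},
  {"wz": 0.1153},
  {"wz": 0.1153},
  {"wz": 0.1153},
  {"wz": 0.1153},
  {"wz": 0.1153},
  {"wz": 0.1153},
], gripper=6.6)

```text
schema error: expected keys tx, ty, tz, wx, wy, wz
```

Call:
move_arm([
  {"tx": 0, "ty": 0, "tz": 0, "wx": 0, "wy": 0, "wz": 0.1153},
  {"tx": 0, "ty": 0, "tz": 0, "wx": 0, "wy": 0, "wz": 0.1153},
  {"tx": 0, "ty": 0, "tz": 0, "wx": 0, "wy": 0, "wz": 0.1153},
  {"tx": 0, "ty": 0, "tz": 0, "wx": 0, "wy": 0, "wz": 0.1153},
  {"tx": 0, "ty": 0, "tz": 0, "wx": 0, "wy": 0, "wz": 0.1153},
  {"tx": 0, "ty": 0, "tz": 0, "wx": 0, "wy": 0, "wz": 0.1153},
  {"tx": 0, "ty": 0, "tz": 0, "wx": 0, "wy": 0, "wz": 0.1153},
  {"tx": 0, "ty": 0, "tz": 0, "wx": 0, "wy": 0, "wz": 0.1153},
  {"tx": 0, "ty": 0, "tz": 0, "wx": 0, "wy": 0, "wz": 0.1153},
  {"tx": 0, "ty": 0, "tz": 0, "wx": 0, "wy": 0, "wz": 0.1153},
  {"tx": 0, "ty": 0, "tz": 0, "wx": 0, "wy": 0, "wz": 0.1153},
  {"tx": 0, "ty": 0, "tz": 0, "wx": 0, "wy": 0, "wz": 0.1153},
], gripper=6.6)

```text
time_s: 1.1
ee_pos: [178.5, 546.3, 213.4]
ee_rot: [-180.0, 0.1, 82.3]
force: [0.3, -0.4, -0.3]
gripper_width: 65.7
gripper_force: 0.0
```

Call:
move_arm([
  {"tx": -1.8, "ty": 3.1, "tz": 0, "wx": 0, "wy": 0, "wz": 0},
  {"tx": -1.8, "ty": 3.1, "tz": 0, "wx": 0, "wy": 0, "wz": 0},
  {"tx": -1.8, "ty": 3.1, "tz": 0, "wx": 0, "wy": 0, "wz": 0},
  {"tx": -1.8, "ty": 3.1, "tz": 0, "wx": 0, "wy": 0, "wz": 0},
  {"tx": -1.8, "ty": 3.1, "tz": 0, "wx": 0, "wy": 0, "wz": 0},
  {"tx": -1.8, "ty": 3.1, "tz": 0, "wx": 0, "wy": 0, "wz": 0},
  {"tx": -1.8, "ty": 3.1, "tz": 0, "wx": 0, "wy": 0, "wz": 0},
  {"tx": -1.8, "ty": 3.1, "tz": 0, "wx": 0, "wy": 0, "wz": 0},
  {"tx": -1.8, "ty": 3.1, "tz": 0, "wx": 0, "wy": 0, "wz": 0},
  {"tx": -1.8, "ty": 3.1, "tz": 0, "wx": 0, "wy": 0, "wz": 0},
  {"tx": -1.8, "ty": 3.1, "tz": 0, "wx": 0, "wy": 0, "wz": 0},
  {"tx": -1.8, "ty": 3.1, "tz": 0, "wx": 0, "wy": 0, "wz": 0},
])

```text
time_s: 2.1
ee_pos: [520.8, 283.2, 213.5]
ee_rot: [-180.0, 0.0, 82.6]
force: [0.9, 0.2, 0.1]
gripper_width: 65.8
gripper_force: 0.0
```

Run:
```python
from h import *
go([519,284.5,90],82.64); s=env.state(); print(s['time_s'],s['ee_pos'],s['ee_rot'],s['gripper_width'],s['qpos'].round(1))
```

```text
first shift cm (before turn) [ 0.11 -0.19 12.35] turn rad [-0.0007  0.0003 -0.0003] | shift cm after turn [ 0.11 -0.2  12.35]
2.1 [520.80097409 283.20811888 213.54776948] [-1.79958066e+02  1.82445633e-02  8.26235661e+01] 65.7717369147301 [27.4 20.  87.2  0.  72.9 34.8]
```

Next I descend to z ≈ 70, just above the blade, to check the fingers against it in the picture.

Call:
move_arm([
  {"tx": 0.1, "ty": -0.2, "tz": 2.4, "wx": 0, "wy": 0, "wz": 0},
  {"tx": 0, "ty": 0, "tz": 2.4, "wx": 0, "wy": 0, "wz": 0},
  {"tx": 0, "ty": 0, "tz": 2.4, "wx": 0, "wy": 0, "wz": 0},
  {"tx": 0, "ty": 0, "tz": 2.4, "wx": 0, "wy": 0, "wz": 0},
  {"tx": 0, "ty": 0, "tz": 2.4, "wx": 0, "wy": 0, "wz": 0},
  {"tx": 0, "ty": 0, "tz": 2.4, "wx": 0, "wy": 0, "wz": 0},
  {"tx": 0, "ty": 0, "tz": 0, "wx": 0, "wy": 0, "wz": 0},
])

```text
time_s: 2.68
ee_pos: [514.5, 284.0, 64.9]
ee_rot: [-179.5, 0.4, 82.6]
force: [-1.1, 0.2, -0.5]
gripper_width: 66.1
gripper_force: 0.0
```

Run:
```python
from joint import *
snap('scene','s2'); s=env.state(); print(s['ee_pos'],s['ee_rot'])
q=np.load('pics/q.npy'); c=unpack(q)[3]
im=cv2.imread('pics/s2.png'); x,y,w,h=310,130,130,140; k=4
r=cv2.resize(im[y:y+h,x:x+w],None,fx=k,fy=k,interpolation=cv2.INTER_CUBIC); r=cv2.convertScaleAbs(r,alpha=1.3)
rot=R.from_euler('xyz',s['ee_rot'],degrees=True)
P=s['ee_pos']+rot.apply([[0,-33,0],[0,33,0],[-16,33,0],[16,33,0],[0,46,0]])
for p in pj('scene',P,c): print(p.round(1)); a=((p-[x,y]+.5)*k).astype(int); cv2.circle(r,tuple(int(i) for i in a),2,(0,0,255),-1)
for p in pj('scene',pose(unpack(q)[2],SQ),c): a=((p-[x,y]+.5)*k).astype(int); cv2.circle(r,tuple(int(i) for i in a),2,(255,0,255),-1)
cv2.imwrite('pics/s2c.png',r)
```

```text
[515.99281929 284.84615076  67.43563385] [-179.68825478    0.21600871   82.63164444]
[372. 218.]
[368.4 237.8]
[362.4 236.5]
[374.4 239.2]
[367.6 241.9]
```

View pics/s2c.png

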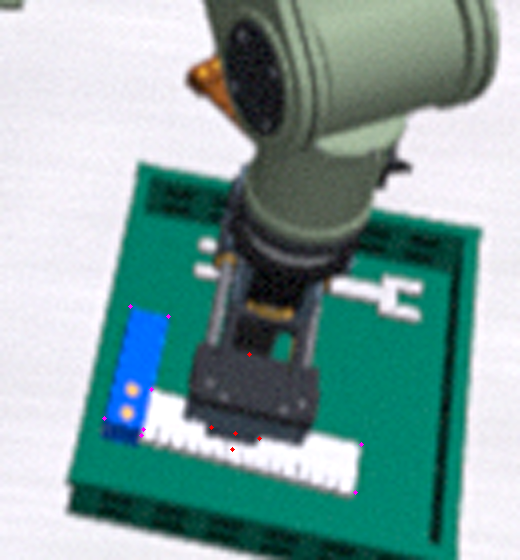

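The predicted fingertip dots fall on the real finger tip at about scene (369,238), so the calibration holds to about 1 px. The fingers straddle the blade, so I descend.

Call:
move_arm([
  {"tx": 0, "ty": 0, "tz": 1.2, "wx": 0, "wy": 0, "wz": 0},
  {"tx": 0, "ty": 0, "tz": 1.2, "wx": 0, "wy": 0, "wz": 0},
  {"tx": 0, "ty": 0, "tz": 1.2, "wx": 0, "wy": 0, "wz": 0},
  {"tx": 0, "ty": 0, "tz": 1.0, "wx": 0, "wy": 0, "wz": 0},
  {"tx": 0, "ty": 0, "tz": 0.4, "wx": 0, "wy": 0, "wz": 0},
  {"tx": 0, "ty": 0, "tz": 0, "wx": 0, "wy": 0, "wz": 0},
  {"tx": 0, "ty": 0, "tz": 0, "wx": 0, "wy": 0, "wz": 0},
  {"tx": 0, "ty": 0, "tz": 0, "wx": 0, "wy": 0, "wz": 0},
])

```text
time_s: 3.4
ee_pos: [518.6, 286.3, 20.9]
ee_rot: [179.9, -0.1, 82.6]
force: [-1.1, 0.3, 0.4]
gripper_width: 66.0
gripper_force: 0.0
```

Call:
move_arm([
  {"tx": 0, "ty": 0, "tz": 0.5, "wx": 0, "wy": 0, "wz": 0},
  {"tx": 0, "ty": 0, "tz": 0.4, "wx": 0, "wy": 0, "wz": 0},
  {"tx": 0, "ty": 0, "tz": 0.3, "wx": 0, "wy": 0, "wz": 0},
  {"tx": 0, "ty": 0, "tz": 0, "wx": 0, "wy": 0, "wz": 0},
  {"tx": 0, "ty": 0, "tz": 0, "wx": 0, "wy": 0, "wz": 0},
  {"tx": 0, "ty": 0, "tz": 0, "wx": 0, "wy": 0, "wz": 0},
])

```text
time_s: 3.9
ee_pos: [518.0, 285.9, 7.9]
ee_rot: [-180.0, -0.0, 82.6]
force: [-0.3, -0.8, 0.8]
gripper_width: 66.1
gripper_force: 0.0
```

Call:
move_arm([
  {"tx": 0, "ty": 0, "tz": 0, "wx": 0, "wy": 0, "wz": 0},
  {"tx": 0, "ty": 0, "tz": 0, "wx": 0, "wy": 0, "wz": 0},
  {"tx": 0, "ty": 0, "tz": 0, "wx": 0, "wy": 0, "wz": 0},
  {"tx": 0, "ty": 0, "tz": 0, "wx": 0, "wy": 0, "wz": 0},
  {"tx": 0, "ty": 0, "tz": 0, "wx": 0, "wy": 0, "wz": 0},
  {"tx": 0, "ty": 0, "tz": 0, "wx": 0, "wy": 0, "wz": 0},
  {"tx": 0, "ty": 0, "tz": 0, "wx": 0, "wy": 0, "wz": 0},
  {"tx": 0, "ty": 0, "tz": 0, "wx": 0, "wy": 0, "wz": 0},
], gripper=3.0, force=35)

```text
time_s: 4.57
ee_pos: [518.3, 286.0, 8.1]
ee_rot: [180.0, -0.0, 82.6]
force: [2.2, -0.3, 0.3]
gripper_width: 39.4
gripper_force: 35.0
```

Call:
move_arm([
  {"tx": 0, "ty": 0, "tz": -0.5, "wx": 0, "wy": 0, "wz": 0},
  {"tx": 0, "ty": 0, "tz": -1, "wx": 0, "wy": 0, "wz": 0},
  {"tx": 0, "ty": 0, "tz": -2, "wx": 0, "wy": 0, "wz": 0},
  {"tx": 0, "ty": 0, "tz": -2.5, "wx": 0, "wy": 0, "wz": 0},
  {"tx": 0, "ty": 0, "tz": -2.5, "wx": 0, "wy": 0, "wz": 0},
  {"tx": 0, "ty": 0, "tz": -2.5, "wx": 0, "wy": 0, "wz": 0},
  {"tx": 0, "ty": 0, "tz": -2.5, "wx": 0, "wy": 0, "wz": 0},
  {"tx": 0, "ty": 0, "tz": -2.5, "wx": 0, "wy": 0, "wz": 0},
  {"tx": 0, "ty": 0, "tz": -1, "wx": 0, "wy": 0, "wz": 0},
  {"tx": 0, "ty": 0, "tz": 0, "wx": 0, "wy": 0, "wz": 0},
  {"tx": 0, "ty": 0, "tz": 0, "wx": 0, "wy": 0, "wz": 0},
  {"tx": 0, "ty": 0, "tz": 0, "wx": 0, "wy": 0, "wz": 0},
])

```text
time_s: 5.57
ee_pos: [516.6, 285.2, 175.9]
ee_rot: [-179.8, 0.1, 82.6]
force: [-0.5, -0.3, -5.3]
gripper_width: 39.7
gripper_force: 35.0
```

Run:
```python
from joint import *
snap('scene','s3'); s=env.state(); print(s['ee_pos'],s['ee_rot'],s['torque'])
q=np.load('pics/q.npy'); c=unpack(q)[3]
im=cv2.imread('pics/s3.png'); x,y,w,h=310,110,130,140; k=4
r=cv2.resize(im[y:y+h,x:x+w],None,fx=k,fy=k,interpolation=cv2.INTER_CUBIC); r=cv2.convertScaleAbs(r,alpha=1.3)
# predicted square: same relation to tool as estimated at grasp
sp=unpack(q)[2]; d=s['ee_pos']-[518.3,286,8.1]; P=pose(sp,SQ)+d
for p in pj('scene',P,c): a=((p-[x,y]+.5)*k).astype(int); cv2.circle(r,tuple(int(i) for i in a),2,(255,0,255),-1)
cv2.imwrite('pics/s3c.png',r)
```

```text
[516.66384573 285.22963967 175.75100476] [-1.79785768e+02  1.46355860e-01  8.26330772e+01] [-0.02988567  0.01373076 -0.04448487]
```

View pics/s3c.png

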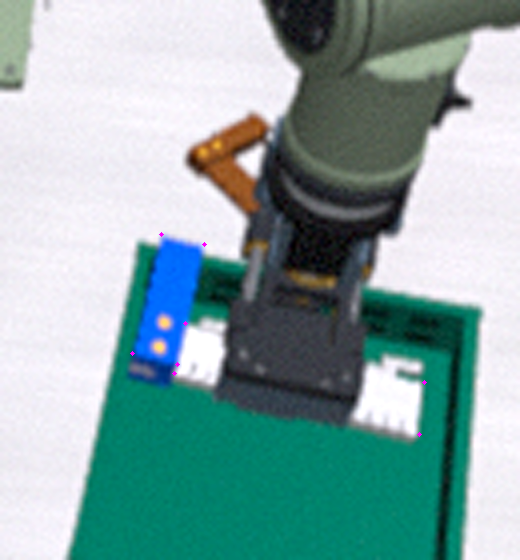

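The square is held as predicted, but the fingertips stick out about 2 mm below the blade. That would force a small drop onto the board, so I set it back in the crate and regrip higher, with the tool tilted to match the blade.

Call:
move_arm([
  {"tx": 0, "ty": 0, "tz": 2.5, "wx": 0, "wy": 0, "wz": 0},
  {"tx": 0, "ty": 0, "tz": 2.5, "wx": 0, "wy": 0, "wz": 0},
  {"tx": 0, "ty": 0, "tz": 2.5, "wx": 0, "wy": 0, "wz": 0},
  {"tx": 0, "ty": 0, "tz": 2.5, "wx": 0, "wy": 0, "wz": 0},
  {"tx": 0, "ty": 0, "tz": 2.5, "wx": 0, "wy": 0, "wz": 0},
  {"tx": 0, "ty": 0, "tz": 1.5, "wx": 0, "wy": 0, "wz": 0},
  {"tx": 0, "ty": 0, "tz": 1, "wx": 0, "wy": 0, "wz": 0},
  {"tx": 0, "ty": 0, "tz": 0.8, "wx": 0, "wy": 0, "wz": 0},
  {"tx": 0, "ty": 0, "tz": 0.5, "wx": 0, "wy": 0, "wz": 0},
  {"tx": 0, "ty": 0, "tz": 0.4, "wx": 0, "wy": 0, "wz": 0},
  {"tx": 0, "ty": 0, "tz": 0, "wx": 0, "wy": 0, "wz": 0},
  {"tx": 0, "ty": 0, "tz": 0, "wx": 0, "wy": 0, "wz": 0},
])

```text
time_s: 6.62
ee_pos: [518.4, 286.2, 11.5]
ee_rot: [179.9, -0.0, 82.6]
force: [0.5, -0.7, -4.4]
gripper_width: 39.7
gripper_force: 35.0
```

Call:
move_arm([
  {"tx": 0, "ty": 0, "tz": 0.15, "wx": 0, "wy": 0, "wz": 0},
  {"tx": 0, "ty": 0, "tz": 0.1, "wx": 0, "wy": 0, "wz": 0},
  {"tx": 0, "ty": 0, "tz": 0, "wx": 0, "wy": 0, "wz": 0},
  {"tx": 0, "ty": 0, "tz": 0, "wx": 0, "wy": 0, "wz": 0},
])

```text
time_s: 6.95
ee_pos: [518.1, 286.0, 8.7]
ee_rot: [180.0, -0.0, 82.6]
force: [-0.2, -0.2, -5.4]
gripper_width: 39.6
gripper_force: 35.0
```

Call:
move_arm([
  {"tx": 0, "ty": 0, "tz": 0.08, "wx": 0, "wy": 0, "wz": 0},
  {"tx": 0, "ty": 0, "tz": 0, "wx": 0, "wy": 0, "wz": 0},
  {"tx": 0, "ty": 0, "tz": 0, "wx": 0, "wy": 0, "wz": 0},
])

```text
time_s: 7.2
ee_pos: [518.2, 286.0, 8.1]
ee_rot: [180.0, -0.0, 82.6]
force: [-0.0, -0.3, -1.4]
gripper_width: 40.0
gripper_force: 35.0
```

Call:
move_arm([
  {"tx": 0, "ty": 0, "tz": 0, "wx": 0, "wy": 0, "wz": 0},
  {"tx": 0, "ty": 0, "tz": 0, "wx": 0, "wy": 0, "wz": 0},
  {"tx": 0, "ty": 0, "tz": 0, "wx": 0, "wy": 0, "wz": 0},
  {"tx": 0, "ty": 0, "tz": -0.3, "wx": 0, "wy": -0.03, "wz": 0},
  {"tx": 0, "ty": 0, "tz": -0.15, "wx": 0, "wy": -0.029, "wz": 0},
  {"tx": 0, "ty": 0, "tz": 0, "wx": 0, "wy": 0, "wz": 0},
  {"tx": 0, "ty": 0, "tz": 0, "wx": 0, "wy": 0, "wz": 0},
  {"tx": 0, "ty": 0, "tz": 0, "wx": 0, "wy": 0, "wz": 0},
], gripper=5.5)

```text
time_s: 7.87
ee_pos: [517.8, 285.9, 12.1]
ee_rot: [-180.0, 3.4, 82.6]
force: [0.1, -0.6, 0.6]
gripper_width: 54.8
gripper_force: 0.0
```

Call:
move_arm([
  {"tx": 0, "ty": 0, "tz": 0, "wx": 0, "wy": 0, "wz": 0},
  {"tx": 0, "ty": 0, "tz": 0, "wx": 0, "wy": 0, "wz": 0},
  {"tx": 0, "ty": 0, "tz": 0, "wx": 0, "wy": 0, "wz": 0},
  {"tx": 0, "ty": 0, "tz": 0, "wx": 0, "wy": 0, "wz": 0},
  {"tx": 0, "ty": 0, "tz": 0, "wx": 0, "wy": 0, "wz": 0},
  {"tx": 0, "ty": 0, "tz": 0, "wx": 0, "wy": 0, "wz": 0},
], gripper=3.0, force=40)

```text
time_s: 8.37
ee_pos: [517.9, 285.7, 12.1]
ee_rot: [-180.0, 3.4, 82.6]
force: [-0.1, -1.9, -1.2]
gripper_width: 39.4
gripper_force: 40.0
```

Call:
move_arm([
  {"tx": 0, "ty": 0, "tz": -0.4, "wx": 0, "wy": 0, "wz": 0},
  {"tx": 0, "ty": 0, "tz": -0.8, "wx": 0, "wy": 0, "wz": 0},
  {"tx": 0, "ty": 0, "tz": -1.5, "wx": 0, "wy": 0, "wz": 0},
  {"tx": 0, "ty": 0, "tz": -2.5, "wx": 0, "wy": 0, "wz": 0},
  {"tx": 0, "ty": 0, "tz": -2.5, "wx": 0, "wy": 0, "wz": 0},
  {"tx": 0, "ty": 0, "tz": -2.5, "wx": 0, "wy": 0, "wz": 0},
  {"tx": 0, "ty": 0, "tz": -2.5, "wx": 0, "wy": 0, "wz": 0},
  {"tx": 0, "ty": 0, "tz": -2.5, "wx": 0, "wy": 0, "wz": 0},
  {"tx": 0, "ty": 0, "tz": -2, "wx": 0, "wy": 0.03, "wz": 0},
  {"tx": 0, "ty": 0, "tz": -1, "wx": 0, "wy": 0.029, "wz": 0},
  {"tx": 0, "ty": 0, "tz": 0, "wx": 0, "wy": 0, "wz": 0},
  {"tx": 0, "ty": 0, "tz": 0, "wx": 0, "wy": 0, "wz": 0},
])

```text
time_s: 9.37
ee_pos: [518.7, 295.5, 193.5]
ee_rot: [-180.0, 0.0, 82.6]
force: [-0.8, 0.6, -5.8]
gripper_width: 39.3
gripper_force: 40.0
```

Run:
```python
from joint import *
s=env.state(); print(s['time_s'],s['ee_pos'],s['ee_rot'],s['torque'].round(3),s['force'].round(2))
q=np.load('pics/q.npy'); sl=unpack(q)[1]; sl=np.r_[sl[:2],0,sl[3]]
def W(x,y,z): # corner frame
    return pose(sl,[(100+x,-140+y,60+z)])[0]
# square origin at corner (-24,-7), TCP at own (-20.5,62.5)
print(np.degrees(sl[3])); t=W(-24-20.5,-7+62.5,60); print('hover',t); go(t,90+np.degrees(sl[3]))
```

```text
9.3667 [518.71951243 295.49746054 193.48282796] [-1.79954094e+02  4.19509666e-02  8.25870208e+01] [-0.013  0.012  0.021] [-0.76  0.59 -5.81]
8.137378459963431
hover [ 596.20892298 -193.76249899  120.        ]
first shift cm (before turn) [-47.51  14.     7.37] turn rad [-0.0009  0.0006 -0.2714] | shift cm after turn [-49.53   0.75   7.35]
```

Call:
move_arm([
  {"tx": 0, "ty": 0, "tz": 0, "wx": 0, "wy": 0, "wz": -0.0905},
  {"tx": 0, "ty": 0, "tz": 0, "wx": 0, "wy": 0, "wz": -0.0905},
  {"tx": 0, "ty": 0, "tz": 0, "wx": 0, "wy": 0, "wz": -0.0905},
  {"tx": -1, "ty": 0, "tz": 0, "wx": 0, "wy": 0, "wz": 0},
  {"tx": -2, "ty": 0, "tz": 0, "wx": 0, "wy": 0, "wz": 0},
  {"tx": -3, "ty": 0, "tz": 0, "wx": 0, "wy": 0, "wz": 0},
  {"tx": -3, "ty": 0, "tz": 0, "wx": 0, "wy": 0, "wz": 0},
  {"tx": -3, "ty": 0, "tz": 0, "wx": 0, "wy": 0, "wz": 0},
  {"tx": -3, "ty": 0, "tz": 0, "wx": 0, "wy": 0, "wz": 0},
  {"tx": -3, "ty": 0, "tz": 0, "wx": 0, "wy": 0, "wz": 0},
  {"tx": -3, "ty": 0, "tz": 0, "wx": 0, "wy": 0, "wz": 0},
  {"tx": -3, "ty": 0, "tz": 0, "wx": 0, "wy": 0, "wz": 0},
])

```text
time_s: 10.37
ee_pos: [552.3, 56.5, 192.3]
ee_rot: [-179.8, 0.0, 98.0]
force: [0.1, -0.1, -5.7]
gripper_width: 39.1
gripper_force: 40.0
```

Call:
move_arm([
  {"tx": -3, "ty": 0, "tz": 0, "wx": 0, "wy": 0, "wz": 0},
  {"tx": -3, "ty": 0, "tz": 0, "wx": 0, "wy": 0, "wz": 0},
  {"tx": -3, "ty": 0, "tz": 0, "wx": 0, "wy": 0, "wz": 0},
  {"tx": -3, "ty": 0, "tz": 0, "wx": 0, "wy": 0, "wz": 0},
  {"tx": -3, "ty": 0, "tz": 0, "wx": 0, "wy": 0, "wz": 0},
  {"tx": -3, "ty": 0, "tz": 0, "wx": 0, "wy": 0, "wz": 0},
  {"tx": -2.5, "ty": 0, "tz": 0, "wx": 0, "wy": 0, "wz": 0},
  {"tx": -2, "ty": 0, "tz": 0, "wx": 0, "wy": 0, "wz": 0},
  {"tx": -2, "ty": 0, "tz": 0, "wx": 0, "wy": 0, "wz": 0},
  {"tx": -1, "ty": 0, "tz": 0, "wx": 0, "wy": 0, "wz": 0},
  {"tx": 0, "ty": 0, "tz": 0, "wx": 0, "wy": 0, "wz": 0},
  {"tx": 0, "ty": 0, "tz": 0, "wx": 0, "wy": 0, "wz": 0},
])

```text
time_s: 11.37
ee_pos: [588.9, -193.5, 192.7]
ee_rot: [-179.9, -0.1, 98.1]
force: [-0.5, 0.8, -5.6]
gripper_width: 39.3
gripper_force: 40.0
```

Run:
```python
from h import *
s=env.state(); print(s['time_s'],s['ee_pos'],s['ee_rot']); go([596.2,-193.8,120],98.14)
```

```text
11.3667 [ 588.9152217  -193.45162966  192.661265  ] [-1.79873434e+02 -1.20274229e-01  9.80635034e+01]
first shift cm (before turn) [-0.15  0.73  7.26] turn rad [-0.0022 -0.0021 -0.0013] | shift cm after turn [-0.14  0.72  7.27]
```

Call:
move_arm([
  {"tx": 0, "ty": 0.7, "tz": 1.5, "wx": 0, "wy": 0, "wz": 0},
  {"tx": 0, "ty": 0, "tz": 2, "wx": 0, "wy": 0, "wz": 0},
  {"tx": 0, "ty": 0, "tz": 2, "wx": 0, "wy": 0, "wz": 0},
  {"tx": 0, "ty": 0, "tz": 2, "wx": 0, "wy": 0, "wz": 0},
  {"tx": 0, "ty": 0, "tz": 1.4, "wx": 0, "wy": 0, "wz": 0},
  {"tx": 0, "ty": 0, "tz": 0, "wx": 0, "wy": 0, "wz": 0},
  {"tx": 0, "ty": 0, "tz": 0, "wx": 0, "wy": 0, "wz": 0},
  {"tx": 0, "ty": 0, "tz": 0, "wx": 0, "wy": 0, "wz": 0},
])

```text
time_s: 12.03
ee_pos: [597.5, -192.1, 105.9]
ee_rot: [179.9, 0.0, 98.2]
force: [-0.2, -0.4, -5.2]
gripper_width: 39.5
gripper_force: 40.0
```

```bash
cat > ov.py <<'E'
from joint import *
q=np.load('pics/q.npy'); c=unpack(q)[3]; sl=unpack(q)[1]
def ov(n,f,box,k,sqpose=None,extra=()):
    snap(n,f); im=cv2.imread(f'pics/{f}.png'); x,y,w,h=box
    r=cv2.resize(im[y:y+h,x:x+w],None,fx=k,fy=k,interpolation=cv2.INTER_CUBIC); r=cv2.convertScaleAbs(r,alpha=.9)
    def dot(P,col):
        for p in pj(n,P,c): a=((p-[x,y]+.5)*k).astype(int); cv2.circle(r,tuple(int(i) for i in a),2,col,-1)
    dot(pose(sl,[(-140,-140,60),(100,-140,60),(140,-140,60),(100,-125,105),(100,137,105),(-140,140,60)]),(0,0,255))
    if sqpose is not None: dot(pose(sqpose,sq),(255,0,255))
    return r
E
python3 - <<'E'
from ov import *
s=env.state(); p=s['ee_pos']; yaw=np.radians(s['ee_rot'][2]-90); print(p,s['ee_rot'])
o=pose(np.r_[p[0],p[1],p[2]-2,yaw],[(20.5,-62.5,0)])[0]; sp=np.r_[o,yaw]
a=ov('scene','s4',(140,130,120,130),4,sp); b=ov('top','t4',(300,130,75,130),4,sp)
cv2.imwrite('pics/m4.png',np.hstack([a,b])); print('orig in corner frame',(lambda d:(np.cos(sl[3])*d[0]+np.sin(sl[3])*d[1],-np.sin(sl[3])*d[0]+np.cos(sl[3])*d[1]))(o-pose(sl,[(100,-140,60)])[0]))
E
```

```text
[ 597.45304873 -192.07909699  105.929507  ] [1.79904186e+02 2.85062044e-02 9.82201001e+01]
orig in corner frame (np.float64(-22.439906125753343), np.float64(-5.479987322981089))
```

View pics/m4.png

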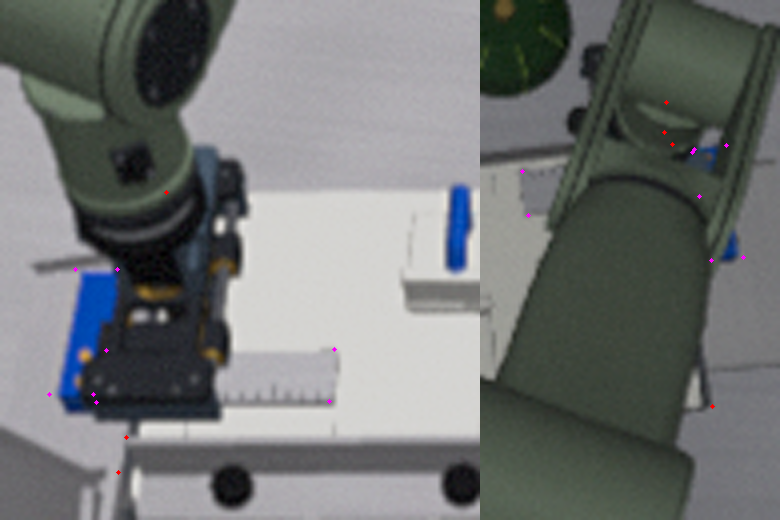

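In the scene view both the square's blade tip (224,231) and the fence end (172,240) sit about 1 px right of my prediction. The offset is common, so their relative positions hold. I back off 3 mm in y and 2 mm in x for margin, then lower.

Call:
move_arm([
  {"tx": -0.3, "ty": -0.2, "tz": 0.5, "wx": 0, "wy": 0, "wz": 0},
  {"tx": 0, "ty": 0, "tz": 1, "wx": 0, "wy": 0, "wz": 0},
  {"tx": 0, "ty": 0, "tz": 1, "wx": 0, "wy": 0, "wz": 0},
  {"tx": 0, "ty": 0, "tz": 0.7, "wx": 0, "wy": 0, "wz": 0},
  {"tx": 0, "ty": 0, "tz": 0.4, "wx": 0, "wy": 0, "wz": 0},
  {"tx": 0, "ty": 0, "tz": 0.2, "wx": 0, "wy": 0, "wz": 0},
  {"tx": 0, "ty": 0, "tz": 0, "wx": 0, "wy": 0, "wz": 0},
  {"tx": 0, "ty": 0, "tz": 0, "wx": 0, "wy": 0, "wz": 0},
  {"tx": 0, "ty": 0, "tz": 0, "wx": 0, "wy": 0, "wz": 0},
])

```text
time_s: 12.88
ee_pos: [595.6, -196.0, 67.2]
ee_rot: [179.9, 0.0, 98.2]
force: [0.9, -0.6, -5.1]
gripper_width: 39.6
gripper_force: 40.0
```

Call:
move_arm([
  {"tx": 0, "ty": 0, "tz": 0.1, "wx": 0, "wy": 0, "wz": 0},
  {"tx": 0, "ty": 0, "tz": 0.1, "wx": 0, "wy": 0, "wz": 0},
  {"tx": 0, "ty": 0, "tz": 0, "wx": 0, "wy": 0, "wz": 0},
  {"tx": 0, "ty": 0, "tz": 0, "wx": 0, "wy": 0, "wz": 0},
])

```text
time_s: 13.22
ee_pos: [595.2, -195.9, 64.9]
ee_rot: [180.0, -0.0, 98.2]
force: [-0.0, -0.6, -5.6]
gripper_width: 39.7
gripper_force: 40.0
```

Call:
move_arm([
  {"tx": 0, "ty": 0, "tz": 0.05, "wx": 0, "wy": 0, "wz": 0},
  {"tx": 0, "ty": 0, "tz": 0.05, "wx": 0, "wy": 0, "wz": 0},
  {"tx": 0, "ty": 0, "tz": 0.05, "wx": 0, "wy": 0, "wz": 0},
  {"tx": 0, "ty": 0, "tz": 0, "wx": 0, "wy": 0, "wz": 0},
  {"tx": 0, "ty": 0, "tz": 0, "wx": 0, "wy": 0, "wz": 0},
])

```text
time_s: 13.63
ee_pos: [595.1, -195.9, 63.3]
ee_rot: [-180.0, -0.0, 98.2]
force: [0.2, 0.5, -5.9]
gripper_width: 39.4
gripper_force: 40.0
```

Call:
move_arm([
  {"tx": 0, "ty": 0, "tz": 0.05, "wx": 0, "wy": 0, "wz": 0},
  {"tx": 0, "ty": 0, "tz": 0.05, "wx": 0, "wy": 0, "wz": 0},
  {"tx": 0, "ty": 0, "tz": 0, "wx": 0, "wy": 0, "wz": 0},
  {"tx": 0, "ty": 0, "tz": 0, "wx": 0, "wy": 0, "wz": 0},
])

```text
time_s: 13.97
ee_pos: [595.2, -195.9, 62.3]
ee_rot: [-180.0, -0.0, 98.2]
force: [0.2, 0.2, -5.1]
gripper_width: 39.1
gripper_force: 40.0
```

Call:
move_arm([
  {"tx": 0, "ty": 0, "tz": 0.04, "wx": 0, "wy": 0, "wz": 0},
  {"tx": 0, "ty": 0, "tz": 0.04, "wx": 0, "wy": 0, "wz": 0},
  {"tx": 0, "ty": 0, "tz": 0, "wx": 0, "wy": 0, "wz": 0},
  {"tx": 0, "ty": 0, "tz": 0, "wx": 0, "wy": 0, "wz": 0},
])

```text
time_s: 14.3
ee_pos: [595.2, -195.9, 61.8]
ee_rot: [180.0, 0.0, 98.2]
force: [-0.1, 0.3, -2.7]
gripper_width: 39.2
gripper_force: 40.0
```

Call:
move_arm([
  {"tx": 0, "ty": 0, "tz": 0.04, "wx": 0, "wy": 0, "wz": 0},
  {"tx": 0, "ty": 0, "tz": 0, "wx": 0, "wy": 0, "wz": 0},
  {"tx": 0, "ty": 0, "tz": 0, "wx": 0, "wy": 0, "wz": 0},
])

```text
time_s: 14.55
ee_pos: [595.3, -195.9, 61.7]
ee_rot: [180.0, 0.0, 98.2]
force: [-1.7, 1.3, 1.4]
gripper_width: 39.5
gripper_force: 40.0
```

Call:
move_arm([
  {"tx": 0, "ty": 0, "tz": 0, "wx": 0, "wy": 0, "wz": 0},
  {"tx": 0, "ty": 0, "tz": 0, "wx": 0, "wy": 0, "wz": 0},
  {"tx": 0, "ty": 0, "tz": 0, "wx": 0, "wy": 0, "wz": 0},
], gripper=3.0, force=3)

```text
time_s: 14.8
ee_pos: [595.2, -196.0, 61.7]
ee_rot: [180.0, 0.0, 98.2]
force: [-2.9, 1.0, 4.8]
gripper_width: 39.7
gripper_force: 3.0
```

Call:
move_arm([
  {"tx": 0, "ty": 0, "tz": 0, "wx": 0, "wy": 0, "wz": 0},
  {"tx": 0, "ty": 0, "tz": 0, "wx": 0, "wy": 0, "wz": 0},
  {"tx": 0, "ty": 0, "tz": 0, "wx": 0, "wy": 0, "wz": 0},
  {"tx": 0, "ty": 0, "tz": -0.3, "wx": 0, "wy": 0, "wz": 0},
  {"tx": 0, "ty": 0, "tz": -1, "wx": 0, "wy": 0, "wz": 0},
  {"tx": 0, "ty": 0, "tz": -2, "wx": 0, "wy": 0, "wz": 0},
  {"tx": 0, "ty": 0, "tz": -3, "wx": 0, "wy": 0, "wz": 0},
  {"tx": 0, "ty": 0, "tz": -3, "wx": 0, "wy": 0, "wz": 0},
  {"tx": 0, "ty": 0, "tz": 0, "wx": 0, "wy": 0, "wz": 0},
  {"tx": 0, "ty": 0, "tz": 0, "wx": 0, "wy": 0, "wz": 0},
], gripper=4.5)

```text
time_s: 15.63
ee_pos: [596.6, -196.4, 157.1]
ee_rot: [179.7, 0.1, 98.2]
force: [-0.3, -0.2, -0.6]
gripper_width: 44.8
gripper_force: 0.0
```

Released. Now I close the fingers behind the blade's inner edge and push it gently toward the fence.

Call:
move_arm([
  {"tx": 0, "ty": -1.5, "tz": 0, "wx": 0, "wy": 0, "wz": 0},
  {"tx": 0, "ty": -1.5, "tz": 0, "wx": 0, "wy": 0, "wz": 0},
  {"tx": 0, "ty": -1.6, "tz": 0, "wx": 0, "wy": 0, "wz": 0},
  {"tx": 0, "ty": 0, "tz": 2, "wx": 0, "wy": 0, "wz": 0},
  {"tx": 0, "ty": 0, "tz": 2, "wx": 0, "wy": 0, "wz": 0},
  {"tx": 0, "ty": 0, "tz": 2, "wx": 0, "wy": 0, "wz": 0},
  {"tx": 0, "ty": 0, "tz": 1.5, "wx": 0, "wy": 0, "wz": 0},
  {"tx": 0, "ty": 0, "tz": 1, "wx": 0, "wy": 0, "wz": 0},
  {"tx": 0, "ty": 0, "tz": 0.4, "wx": 0, "wy": 0, "wz": 0},
  {"tx": 0, "ty": 0, "tz": 0, "wx": 0, "wy": 0, "wz": 0},
  {"tx": 0, "ty": 0, "tz": 0, "wx": 0, "wy": 0, "wz": 0},
  {"tx": 0, "ty": 0, "tz": 0, "wx": 0, "wy": 0, "wz": 0},
], gripper=0, force=20)

```text
time_s: 16.63
ee_pos: [550.3, -202.7, 66.0]
ee_rot: [179.9, 0.0, 98.2]
force: [-0.9, -0.3, 0.8]
gripper_width: 0.2
gripper_force: 0.0
```

Call:
move_arm([
  {"tx": 0, "ty": 0.3, "tz": 0.3, "wx": 0, "wy": 0, "wz": 0},
  {"tx": 0, "ty": 0.3, "tz": 0, "wx": 0, "wy": 0, "wz": 0},
  {"tx": 0, "ty": 0.3, "tz": 0, "wx": 0, "wy": 0, "wz": 0},
  {"tx": 0, "ty": 0.2, "tz": 0, "wx": 0, "wy": 0, "wz": 0},
  {"tx": 0, "ty": 0.2, "tz": 0, "wx": 0, "wy": 0, "wz": 0},
  {"tx": 0, "ty": 0.2, "tz": 0, "wx": 0, "wy": 0, "wz": 0},
  {"tx": 0, "ty": 0.2, "tz": 0, "wx": 0, "wy": 0, "wz": 0},
  {"tx": 0, "ty": 0.2, "tz": 0, "wx": 0, "wy": 0, "wz": 0},
  {"tx": 0, "ty": 0.2, "tz": 0, "wx": 0, "wy": 0, "wz": 0},
])

```text
time_s: 17.38
ee_pos: [568.8, -199.5, 62.1]
ee_rot: [-179.8, -0.0, 98.2]
force: [-3.7, -1.4, 3.1]
gripper_width: 0.2
gripper_force: 2.5
```

Call:
move_arm([
  {"tx": 0, "ty": 0.2, "tz": 0, "wx": 0, "wy": 0, "wz": 0},
  {"tx": 0, "ty": 0.2, "tz": 0, "wx": 0, "wy": 0, "wz": 0},
  {"tx": 0, "ty": 0.2, "tz": 0, "wx": 0, "wy": 0, "wz": 0},
  {"tx": 0, "ty": 0.15, "tz": 0, "wx": 0, "wy": 0, "wz": 0},
  {"tx": 0, "ty": 0.15, "tz": 0, "wx": 0, "wy": 0, "wz": 0},
])

```text
time_s: 17.8
ee_pos: [579.3, -198.1, 62.0]
ee_rot: [-180.0, -0.0, 98.2]
force: [-4.5, -1.5, 1.9]
gripper_width: 0.4
gripper_force: 2.2
```

Call:
move_arm([
  {"tx": 0, "ty": 0.1, "tz": 0, "wx": 0, "wy": 0, "wz": 0},
  {"tx": 0, "ty": 0.1, "tz": 0, "wx": 0, "wy": 0, "wz": 0},
  {"tx": 0, "ty": 0.1, "tz": 0, "wx": 0, "wy": 0, "wz": 0},
  {"tx": 0, "ty": 0, "tz": 0, "wx": 0, "wy": 0, "wz": 0},
])

```text
time_s: 18.13
ee_pos: [582.6, -197.7, 62.0]
ee_rot: [180.0, -0.0, 98.2]
force: [-2.8, -0.6, 2.1]
gripper_width: 0.2
gripper_force: 1.6
```

Call:
move_arm([
  {"tx": 0, "ty": 0.1, "tz": 0, "wx": 0, "wy": 0, "wz": 0},
  {"tx": 0, "ty": 0.1, "tz": 0, "wx": 0, "wy": 0, "wz": 0},
  {"tx": 0, "ty": 0, "tz": 0, "wx": 0, "wy": 0, "wz": 0},
])

```text
time_s: 18.38
ee_pos: [584.6, -197.4, 62.1]
ee_rot: [180.0, -0.0, 98.2]
force: [-2.3, 0.1, 0.8]
gripper_width: 0.5
gripper_force: 1.5
```

Call:
move_arm([
  {"tx": 0, "ty": 0.1, "tz": 0, "wx": 0, "wy": 0, "wz": 0},
  {"tx": 0, "ty": 0.1, "tz": 0, "wx": 0, "wy": 0, "wz": 0},
  {"tx": 0, "ty": 0, "tz": 0, "wx": 0, "wy": 0, "wz": 0},
])

```text
time_s: 18.63
ee_pos: [586.6, -197.1, 62.1]
ee_rot: [180.0, -0.0, 98.2]
force: [-2.0, -1.3, 0.3]
gripper_width: 0.3
gripper_force: 1.4
```

Call:
move_arm([
  {"tx": 0, "ty": 0.1, "tz": 0, "wx": 0, "wy": 0, "wz": 0},
  {"tx": 0, "ty": 0, "tz": 0, "wx": 0, "wy": 0, "wz": 0},
  {"tx": 0, "ty": 0, "tz": 0, "wx": 0, "wy": 0, "wz": 0},
])

```text
time_s: 18.88
ee_pos: [587.5, -197.0, 62.1]
ee_rot: [180.0, -0.0, 98.2]
force: [-2.7, 0.0, 1.1]
gripper_width: 0.3
gripper_force: 1.4
```

Call:
move_arm([
  {"tx": 0, "ty": 0.1, "tz": 0, "wx": 0, "wy": 0, "wz": 0},
  {"tx": 0, "ty": 0, "tz": 0, "wx": 0, "wy": 0, "wz": 0},
  {"tx": 0, "ty": 0, "tz": 0, "wx": 0, "wy": 0, "wz": 0},
])

```text
time_s: 19.13
ee_pos: [588.4, -196.9, 62.1]
ee_rot: [180.0, -0.0, 98.2]
force: [-1.9, -0.7, 1.2]
gripper_width: 0.5
gripper_force: 1.4
```

Call:
move_arm([
  {"tx": 0, "ty": 0.1, "tz": 0, "wx": 0, "wy": 0, "wz": 0},
  {"tx": 0, "ty": 0, "tz": 0, "wx": 0, "wy": 0, "wz": 0},
  {"tx": 0, "ty": 0, "tz": 0, "wx": 0, "wy": 0, "wz": 0},
])

```text
time_s: 19.38
ee_pos: [589.4, -196.7, 62.1]
ee_rot: [180.0, -0.0, 98.2]
force: [-2.2, -0.8, 1.1]
gripper_width: 0.3
gripper_force: 1.3
```

Call:
move_arm([
  {"tx": 0, "ty": 0.1, "tz": 0, "wx": 0, "wy": 0, "wz": 0},
  {"tx": 0, "ty": 0, "tz": 0, "wx": 0, "wy": 0, "wz": 0},
  {"tx": 0, "ty": 0, "tz": 0, "wx": 0, "wy": 0, "wz": 0},
])

```text
time_s: 19.63
ee_pos: [590.3, -196.6, 62.1]
ee_rot: [180.0, -0.0, 98.2]
force: [-3.4, -0.2, 0.7]
gripper_width: 0.4
gripper_force: 1.4
```

Call:
move_arm([
  {"tx": 0, "ty": 0.1, "tz": 0, "wx": 0, "wy": 0, "wz": 0},
  {"tx": 0, "ty": 0, "tz": 0, "wx": 0, "wy": 0, "wz": 0},
  {"tx": 0, "ty": 0, "tz": 0, "wx": 0, "wy": 0, "wz": 0},
])

```text
time_s: 19.88
ee_pos: [590.5, -196.5, 62.1]
ee_rot: [-179.9, -0.0, 98.2]
force: [-5.1, -0.5, 2.8]
gripper_width: 0.7
gripper_force: 2.7
```

Call:
move_arm([
  {"tx": 0, "ty": 0.1, "tz": 0, "wx": 0, "wy": 0, "wz": 0},
  {"tx": 0, "ty": 0, "tz": 0, "wx": 0, "wy": 0, "wz": 0},
  {"tx": 0, "ty": 0, "tz": 0, "wx": 0, "wy": 0, "wz": 0},
])

```text
time_s: 20.13
ee_pos: [590.5, -196.4, 62.1]
ee_rot: [-179.8, -0.0, 98.2]
force: [-7.4, -1.4, 4.0]
gripper_width: 0.4
gripper_force: 3.8
```

Call:
move_arm([
  {"tx": 0, "ty": 0.1, "tz": 0, "wx": 0, "wy": 0, "wz": 0},
  {"tx": 0, "ty": 0, "tz": 0, "wx": 0, "wy": 0, "wz": 0},
  {"tx": 0, "ty": 0, "tz": 0, "wx": 0, "wy": 0, "wz": 0},
])

```text
time_s: 20.38
ee_pos: [590.6, -196.4, 62.1]
ee_rot: [-179.7, -0.0, 98.2]
force: [-9.4, -1.1, 4.9]
gripper_width: 0.2
gripper_force: 4.9
```

The blade is pressed against the fence with about 9 N. Next I back off, turn 90° and go round to the stock's outer face.

Call:
move_arm([
  {"tx": 0, "ty": -0.3, "tz": 0, "wx": 0, "wy": 0, "wz": 0},
  {"tx": 0, "ty": -0.4, "tz": 0, "wx": 0, "wy": 0, "wz": 0},
  {"tx": 0, "ty": 0, "tz": -1, "wx": 0, "wy": 0, "wz": 0},
  {"tx": 0, "ty": 0, "tz": -2.5, "wx": 0, "wy": 0, "wz": 0},
  {"tx": 0, "ty": 0, "tz": -3, "wx": 0, "wy": 0, "wz": 0},
  {"tx": 0, "ty": 0, "tz": 0, "wx": 0, "wy": 0, "wz": 0.1208},
  {"tx": 0, "ty": 0, "tz": 0, "wx": 0, "wy": 0, "wz": 0.1208},
  {"tx": 0, "ty": 0, "tz": 0, "wx": 0, "wy": 0, "wz": 0.1208},
  {"tx": 0, "ty": 0, "tz": 0, "wx": 0, "wy": 0, "wz": 0.1208},
  {"tx": 0, "ty": 0, "tz": 0, "wx": 0, "wy": 0, "wz": 0.1208},
  {"tx": 0, "ty": 0, "tz": 0, "wx": 0, "wy": 0, "wz": 0.1208},
  {"tx": 0, "ty": 0, "tz": 0, "wx": 0, "wy": 0, "wz": 0.1208},
])

```text
time_s: 21.38
ee_pos: [587.6, -197.2, 128.3]
ee_rot: [179.8, -0.1, 49.4]
force: [-0.4, 0.4, -0.3]
gripper_width: 0.2
gripper_force: 0.0
```

Call:
move_arm([
  {"tx": 0, "ty": 0, "tz": 0, "wx": 0, "wy": 0, "wz": 0.1208},
  {"tx": 0, "ty": 0, "tz": 0, "wx": 0, "wy": 0, "wz": 0.1208},
  {"tx": 0, "ty": 0, "tz": 0, "wx": 0, "wy": 0, "wz": 0.1208},
  {"tx": 0, "ty": 0, "tz": 0, "wx": 0, "wy": 0, "wz": 0.1208},
  {"tx": 0, "ty": 0, "tz": 0, "wx": 0, "wy": 0, "wz": 0.1208},
  {"tx": 0, "ty": 0, "tz": 0, "wx": 0, "wy": 0, "wz": 0.1208},
  {"tx": 0, "ty": 2.5, "tz": 0, "wx": 0, "wy": 0, "wz": 0},
  {"tx": 0, "ty": 3, "tz": 0, "wx": 0, "wy": 0, "wz": 0},
  {"tx": 0, "ty": 3, "tz": 0, "wx": 0, "wy": 0, "wz": 0},
  {"tx": 0, "ty": 3, "tz": 0, "wx": 0, "wy": 0, "wz": 0},
  {"tx": 0, "ty": 0, "tz": 0, "wx": 0, "wy": 0, "wz": 0},
  {"tx": 0, "ty": 0, "tz": 0, "wx": 0, "wy": 0, "wz": 0},
])

```text
time_s: 22.38
ee_pos: [603.5, -312.5, 127.6]
ee_rot: [180.0, -0.1, 8.1]
force: [-0.6, 0.2, 0.0]
gripper_width: 0.4
gripper_force: 0.0
```

Run:
```python
from joint import *
q=np.load('pics/q.npy'); sl=unpack(q)[1]
s=env.state(); print(s['time_s'],s['ee_pos'],s['ee_rot'],s['qpos'].round(1))
t=pose(sl,[(100-47,-140-62,63)])[0]; print(t); go(t,8.2)
```

```text
22.3833 [ 603.52751576 -312.4687992   127.62095139] [ 1.79962417e+02 -1.31241701e-01  8.07836322e+00] [-28.4  30.9  81.9   0.1  67.1  53.5]
[ 610.36587498 -310.43332101   63.        ]
first shift cm (before turn) [ 0.69 -0.11  6.46] turn rad [ 0.0007 -0.0023 -0.0021] | shift cm after turn [ 0.71 -0.1   6.46]
```

Call:
move_arm([
  {"tx": 0.7, "ty": 0, "tz": 1, "wx": 0, "wy": 0, "wz": 0},
  {"tx": 0, "ty": 0, "tz": 1.5, "wx": 0, "wy": 0, "wz": 0},
  {"tx": 0, "ty": 0, "tz": 1.5, "wx": 0, "wy": 0, "wz": 0},
  {"tx": 0, "ty": 0, "tz": 1.2, "wx": 0, "wy": 0, "wz": 0},
  {"tx": 0, "ty": 0, "tz": 0.8, "wx": 0, "wy": 0, "wz": 0},
  {"tx": 0, "ty": 0, "tz": 0.6, "wx": 0, "wy": 0, "wz": 0},
  {"tx": 0, "ty": 0, "tz": 0, "wx": 0, "wy": 0, "wz": 0},
  {"tx": 0, "ty": 0, "tz": 0, "wx": 0, "wy": 0, "wz": 0},
])

```text
time_s: 23.05
ee_pos: [609.9, -309.8, 61.2]
ee_rot: [-180.0, -0.0, 8.2]
force: [0.5, -1.2, -0.1]
gripper_width: 0.3
gripper_force: 0.0
```

Call:
move_arm([
  {"tx": 0, "ty": -0.2, "tz": 0, "wx": 0, "wy": 0, "wz": 0},
  {"tx": 0, "ty": -0.2, "tz": 0, "wx": 0, "wy": 0, "wz": 0},
  {"tx": 0, "ty": -0.2, "tz": 0, "wx": 0, "wy": 0, "wz": 0},
  {"tx": 0, "ty": -0.2, "tz": 0, "wx": 0, "wy": 0, "wz": 0},
  {"tx": 0, "ty": -0.1, "tz": 0, "wx": 0, "wy": 0, "wz": 0},
  {"tx": 0, "ty": 0, "tz": 0, "wx": 0, "wy": 0, "wz": 0},
])

```text
time_s: 23.55
ee_pos: [608.3, -300.8, 61.3]
ee_rot: [-180.0, -0.0, 8.2]
force: [-0.3, -0.2, -0.0]
gripper_width: 0.6
gripper_force: 0.0
```

Call:
move_arm([
  {"tx": 0, "ty": -0.1, "tz": 0, "wx": 0, "wy": 0, "wz": 0},
  {"tx": 0, "ty": -0.1, "tz": 0, "wx": 0, "wy": 0, "wz": 0},
  {"tx": 0, "ty": -0.1, "tz": 0, "wx": 0, "wy": 0, "wz": 0},
  {"tx": 0, "ty": 0, "tz": 0, "wx": 0, "wy": 0, "wz": 0},
])

```text
time_s: 23.88
ee_pos: [607.8, -297.9, 61.1]
ee_rot: [-180.0, 0.0, 8.2]
force: [-0.1, 0.2, -0.0]
gripper_width: 0.4
gripper_force: 0.0
```

Call:
move_arm([
  {"tx": 0, "ty": -0.1, "tz": 0, "wx": 0, "wy": 0, "wz": 0},
  {"tx": 0, "ty": -0.1, "tz": 0, "wx": 0, "wy": 0, "wz": 0},
  {"tx": 0, "ty": 0, "tz": 0, "wx": 0, "wy": 0, "wz": 0},
])

```text
time_s: 24.13
ee_pos: [607.6, -296.0, 61.1]
ee_rot: [-180.0, 0.0, 8.2]
force: [0.2, 0.5, 0.9]
gripper_width: 0.4
gripper_force: 0.0
```

Call:
move_arm([
  {"tx": 0, "ty": -0.1, "tz": 0, "wx": 0, "wy": 0, "wz": 0},
  {"tx": 0, "ty": -0.1, "tz": 0, "wx": 0, "wy": 0, "wz": 0},
  {"tx": 0, "ty": 0, "tz": 0, "wx": 0, "wy": 0, "wz": 0},
])

```text
time_s: 24.38
ee_pos: [607.3, -294.0, 61.1]
ee_rot: [-180.0, 0.0, 8.2]
force: [0.4, -0.5, 0.4]
gripper_width: 0.3
gripper_force: 0.0
```

Call:
move_arm([
  {"tx": 0, "ty": -0.1, "tz": 0, "wx": 0, "wy": 0, "wz": 0},
  {"tx": 0, "ty": -0.1, "tz": 0, "wx": 0, "wy": 0, "wz": 0},
  {"tx": 0, "ty": 0, "tz": 0, "wx": 0, "wy": 0, "wz": 0},
])

```text
time_s: 24.63
ee_pos: [607.1, -292.6, 61.2]
ee_rot: [179.9, -0.0, 8.2]
force: [0.1, -1.7, 0.0]
gripper_width: 0.7
gripper_force: 0.9
```

Call:
move_arm([
  {"tx": 0, "ty": -0.1, "tz": 0, "wx": 0, "wy": 0, "wz": 0},
  {"tx": 0, "ty": 0, "tz": 0, "wx": 0, "wy": 0, "wz": 0},
  {"tx": 0, "ty": 0, "tz": 0, "wx": 0, "wy": 0, "wz": 0},
])

```text
time_s: 24.88
ee_pos: [606.9, -291.7, 61.1]
ee_rot: [180.0, -0.0, 8.2]
force: [-0.3, -4.3, -1.2]
gripper_width: 0.3
gripper_force: 1.6
```

Call:
move_arm([
  {"tx": 0, "ty": -0.1, "tz": 0, "wx": 0, "wy": 0, "wz": 0},
  {"tx": 0, "ty": 0, "tz": 0, "wx": 0, "wy": 0, "wz": 0},
  {"tx": 0, "ty": 0, "tz": 0, "wx": 0, "wy": 0, "wz": 0},
])

```text
time_s: 25.13
ee_pos: [606.7, -290.3, 61.1]
ee_rot: [180.0, 0.0, 8.2]
force: [-0.4, -2.7, -0.7]
gripper_width: 0.3
gripper_force: 1.5
```

Call:
move_arm([
  {"tx": 0, "ty": -0.1, "tz": 0, "wx": 0, "wy": 0, "wz": 0},
  {"tx": 0, "ty": 0, "tz": 0, "wx": 0, "wy": 0, "wz": 0},
  {"tx": 0, "ty": 0, "tz": 0, "wx": 0, "wy": 0, "wz": 0},
])

```text
time_s: 25.38
ee_pos: [606.6, -289.1, 61.1]
ee_rot: [-180.0, 0.0, 8.2]
force: [-1.4, -3.9, -0.5]
gripper_width: 0.7
gripper_force: 1.4
```

Call:
move_arm([
  {"tx": 0, "ty": -0.1, "tz": 0, "wx": 0, "wy": 0, "wz": 0},
  {"tx": 0, "ty": 0, "tz": 0, "wx": 0, "wy": 0, "wz": 0},
  {"tx": 0, "ty": 0, "tz": 0, "wx": 0, "wy": 0, "wz": 0},
])

```text
time_s: 25.63
ee_pos: [606.4, -288.1, 61.1]
ee_rot: [-180.0, 0.0, 8.2]
force: [-0.3, -3.4, -0.9]
gripper_width: 0.5
gripper_force: 1.4
```

Call:
move_arm([
  {"tx": 0, "ty": -0.1, "tz": 0, "wx": 0, "wy": 0, "wz": 0},
  {"tx": 0, "ty": 0, "tz": 0, "wx": 0, "wy": 0, "wz": 0},
  {"tx": 0, "ty": 0, "tz": 0, "wx": 0, "wy": 0, "wz": 0},
])

```text
time_s: 25.88
ee_pos: [606.3, -287.1, 61.1]
ee_rot: [-180.0, 0.0, 8.2]
force: [-0.2, -3.3, 0.3]
gripper_width: 0.7
gripper_force: 1.4
```

Call:
move_arm([
  {"tx": 0, "ty": -0.1, "tz": 0, "wx": 0, "wy": 0, "wz": 0},
  {"tx": 0, "ty": 0, "tz": 0, "wx": 0, "wy": 0, "wz": 0},
  {"tx": 0, "ty": 0, "tz": 0, "wx": 0, "wy": 0, "wz": 0},
])

```text
time_s: 26.13
ee_pos: [606.1, -286.1, 61.1]
ee_rot: [-180.0, 0.0, 8.2]
force: [-0.3, -2.3, -0.2]
gripper_width: 0.4
gripper_force: 1.5
```

Call:
move_arm([
  {"tx": 0, "ty": -0.1, "tz": 0, "wx": 0, "wy": 0, "wz": 0},
  {"tx": 0, "ty": 0, "tz": 0, "wx": 0, "wy": 0, "wz": 0},
  {"tx": 0, "ty": 0, "tz": 0, "wx": 0, "wy": 0, "wz": 0},
])

```text
time_s: 26.38
ee_pos: [606.1, -286.0, 61.1]
ee_rot: [179.9, -0.0, 8.2]
force: [-0.5, -5.7, -2.0]
gripper_width: 0.1
gripper_force: 2.5
```

Call:
move_arm([
  {"tx": 0, "ty": -0.1, "tz": 0, "wx": 0, "wy": 0, "wz": 0},
  {"tx": 0, "ty": 0, "tz": 0, "wx": 0, "wy": 0, "wz": 0},
  {"tx": 0, "ty": 0, "tz": 0, "wx": 0, "wy": 0, "wz": 0},
])

```text
time_s: 26.63
ee_pos: [606.1, -286.0, 61.2]
ee_rot: [179.8, -0.0, 8.2]
force: [-0.2, -7.8, -2.0]
gripper_width: 0.3
gripper_force: 3.6
```

Call:
move_arm([
  {"tx": 0, "ty": -0.1, "tz": 0, "wx": 0, "wy": 0, "wz": 0},
  {"tx": 0, "ty": 0, "tz": 0, "wx": 0, "wy": 0, "wz": 0},
  {"tx": 0, "ty": 0, "tz": 0, "wx": 0, "wy": 0, "wz": 0},
])

```text
time_s: 26.88
ee_pos: [606.1, -285.9, 61.2]
ee_rot: [179.7, -0.0, 8.3]
force: [-0.5, -10.5, -2.6]
gripper_width: 0.6
gripper_force: 4.8
```

Seated with about 10 N. I retreat, then do a light repeat push toward the fence in case the second push opened that side.

Call:
move_arm([
  {"tx": 0, "ty": 0.3, "tz": 0, "wx": 0, "wy": 0, "wz": 0},
  {"tx": 0, "ty": 0.7, "tz": 0, "wx": 0, "wy": 0, "wz": 0},
  {"tx": 0, "ty": 0.2, "tz": -1, "wx": 0, "wy": 0, "wz": 0},
  {"tx": 0, "ty": 0, "tz": -2.5, "wx": 0, "wy": 0, "wz": 0},
  {"tx": 0, "ty": 0, "tz": -3, "wx": 0, "wy": 0, "wz": 0},
  {"tx": 0, "ty": 0, "tz": -1, "wx": 0, "wy": 0, "wz": 0},
  {"tx": 0, "ty": -2, "tz": 0, "wx": 0, "wy": 0, "wz": 0},
  {"tx": -1, "ty": -3, "tz": 0, "wx": 0, "wy": 0, "wz": 0},
  {"tx": -1, "ty": -3, "tz": 0, "wx": 0, "wy": 0, "wz": 0},
  {"tx": 0, "ty": -2, "tz": 0, "wx": 0, "wy": 0, "wz": 0},
  {"tx": 0, "ty": 0, "tz": 0, "wx": 0, "wy": 0, "wz": -0.1208},
  {"tx": 0, "ty": 0, "tz": 0, "wx": 0, "wy": 0, "wz": -0.1208},
])

```text
time_s: 27.88
ee_pos: [573.1, -197.1, 136.7]
ee_rot: [-179.9, -0.0, 22.5]
force: [0.2, -0.4, 0.2]
gripper_width: 0.5
gripper_force: 0.0
```

Call:
move_arm([
  {"tx": 0, "ty": 0, "tz": 0, "wx": 0, "wy": 0, "wz": -0.1208},
  {"tx": 0, "ty": 0, "tz": 0, "wx": 0, "wy": 0, "wz": -0.1208},
  {"tx": 0, "ty": 0, "tz": 0, "wx": 0, "wy": 0, "wz": -0.1208},
  {"tx": 0, "ty": 0, "tz": 0, "wx": 0, "wy": 0, "wz": -0.1208},
  {"tx": 0, "ty": 0, "tz": 0, "wx": 0, "wy": 0, "wz": -0.1208},
  {"tx": 0, "ty": 0, "tz": 0, "wx": 0, "wy": 0, "wz": -0.1208},
  {"tx": 0, "ty": 0, "tz": 0, "wx": 0, "wy": 0, "wz": -0.1208},
  {"tx": 0, "ty": 0, "tz": 0, "wx": 0, "wy": 0, "wz": -0.1208},
  {"tx": 0, "ty": 0, "tz": 0, "wx": 0, "wy": 0, "wz": -0.1208},
  {"tx": 0, "ty": 0, "tz": 0, "wx": 0, "wy": 0, "wz": -0.1208},
  {"tx": 0, "ty": 0, "tz": 0, "wx": 0, "wy": 0, "wz": -0.1208},
  {"tx": 0, "ty": 0, "tz": 0, "wx": 0, "wy": 0, "wz": 0},
])

```text
time_s: 28.88
ee_pos: [573.4, -198.6, 136.3]
ee_rot: [180.0, -0.0, 98.3]
force: [0.1, -0.0, 0.1]
gripper_width: 0.4
gripper_force: 0.0
```

Run:
```python
from h import *
s=env.state(); print(s['time_s'],s['ee_pos'],s['ee_rot']); go([580.7,-197.8,63],98.2)
```

```text
28.8833 [ 573.37966204 -198.56699536  136.28285861] [ 1.79991726e+02 -4.64528505e-02  9.82995170e+01]
first shift cm (before turn) [-0.04  0.73  7.33] turn rad [ 0.0001 -0.0008  0.0017] | shift cm after turn [-0.03  0.74  7.33]
```

Call:
move_arm([
  {"tx": 0, "ty": 0, "tz": 2, "wx": 0, "wy": 0, "wz": 0},
  {"tx": 0, "ty": 0, "tz": 2, "wx": 0, "wy": 0, "wz": 0},
  {"tx": 0, "ty": 0, "tz": 2, "wx": 0, "wy": 0, "wz": 0},
  {"tx": 0, "ty": 0, "tz": 0.9, "wx": 0, "wy": 0, "wz": 0},
  {"tx": 0, "ty": 0, "tz": 0.4, "wx": 0, "wy": 0, "wz": 0},
  {"tx": 0, "ty": 0.3, "tz": 0, "wx": 0, "wy": 0, "wz": 0},
  {"tx": 0, "ty": 0.3, "tz": 0, "wx": 0, "wy": 0, "wz": 0},
  {"tx": 0, "ty": 0.3, "tz": 0, "wx": 0, "wy": 0, "wz": 0},
  {"tx": 0, "ty": 0.3, "tz": 0, "wx": 0, "wy": 0, "wz": 0},
  {"tx": 0, "ty": 0.2, "tz": 0, "wx": 0, "wy": 0, "wz": 0},
  {"tx": 0, "ty": 0, "tz": 0, "wx": 0, "wy": 0, "wz": 0},
  {"tx": 0, "ty": 0, "tz": 0, "wx": 0, "wy": 0, "wz": 0},
])

```text
time_s: 29.88
ee_pos: [587.5, -197.0, 63.4]
ee_rot: [180.0, 0.0, 98.2]
force: [0.1, -0.6, 0.6]
gripper_width: 0.2
gripper_force: 0.0
```

Call:
move_arm([
  {"tx": 0, "ty": 0.1, "tz": 0, "wx": 0, "wy": 0, "wz": 0},
  {"tx": 0, "ty": 0, "tz": 0, "wx": 0, "wy": 0, "wz": 0},
  {"tx": 0, "ty": 0, "tz": 0, "wx": 0, "wy": 0, "wz": 0},
])

```text
time_s: 30.13
ee_pos: [588.2, -196.9, 63.1]
ee_rot: [-180.0, -0.0, 98.2]
force: [-0.8, 0.6, 0.6]
gripper_width: 0.5
gripper_force: 0.0
```

Call:
move_arm([
  {"tx": 0, "ty": 0.1, "tz": 0, "wx": 0, "wy": 0, "wz": 0},
  {"tx": 0, "ty": 0, "tz": 0, "wx": 0, "wy": 0, "wz": 0},
  {"tx": 0, "ty": 0, "tz": 0, "wx": 0, "wy": 0, "wz": 0},
])

```text
time_s: 30.38
ee_pos: [589.3, -196.8, 63.1]
ee_rot: [180.0, -0.0, 98.2]
force: [-0.3, 0.3, -0.0]
gripper_width: 0.6
gripper_force: 0.0
```

Call:
move_arm([
  {"tx": 0, "ty": 0.1, "tz": 0, "wx": 0, "wy": 0, "wz": 0},
  {"tx": 0, "ty": 0, "tz": 0, "wx": 0, "wy": 0, "wz": 0},
  {"tx": 0, "ty": 0, "tz": 0, "wx": 0, "wy": 0, "wz": 0},
])

```text
time_s: 30.63
ee_pos: [590.3, -196.6, 63.1]
ee_rot: [180.0, -0.0, 98.2]
force: [-0.3, -0.2, 0.5]
gripper_width: 0.3
gripper_force: 0.0
```

Call:
move_arm([
  {"tx": 0, "ty": 0.1, "tz": 0, "wx": 0, "wy": 0, "wz": 0},
  {"tx": 0, "ty": 0, "tz": 0, "wx": 0, "wy": 0, "wz": 0},
  {"tx": 0, "ty": 0, "tz": 0, "wx": 0, "wy": 0, "wz": 0},
])

```text
time_s: 30.88
ee_pos: [590.7, -196.5, 63.0]
ee_rot: [-179.9, -0.0, 98.2]
force: [-2.3, -1.0, 0.5]
gripper_width: 0.4
gripper_force: 1.0
```

Call:
move_arm([
  {"tx": 0, "ty": 0.1, "tz": 0, "wx": 0, "wy": 0, "wz": 0},
  {"tx": 0, "ty": 0, "tz": 0, "wx": 0, "wy": 0, "wz": 0},
  {"tx": 0, "ty": 0, "tz": 0, "wx": 0, "wy": 0, "wz": 0},
])

```text
time_s: 31.13
ee_pos: [590.8, -196.5, 63.0]
ee_rot: [-179.8, -0.0, 98.2]
force: [-5.9, -1.5, 2.8]
gripper_width: 0.3
gripper_force: 2.8
```

Call:
move_arm([
  {"tx": 0, "ty": 0.1, "tz": 0, "wx": 0, "wy": 0, "wz": 0},
  {"tx": 0, "ty": 0, "tz": 0, "wx": 0, "wy": 0, "wz": 0},
  {"tx": 0, "ty": 0, "tz": 0, "wx": 0, "wy": 0, "wz": 0},
])

```text
time_s: 31.38
ee_pos: [590.9, -196.4, 62.9]
ee_rot: [-179.7, -0.0, 98.2]
force: [-7.0, -2.3, 3.1]
gripper_width: 0.4
gripper_force: 4.0
```

Call:
move_arm([
  {"tx": 0, "ty": -0.4, "tz": 0, "wx": 0, "wy": 0, "wz": 0},
  {"tx": 0, "ty": -0.8, "tz": 0, "wx": 0, "wy": 0, "wz": 0},
  {"tx": 0, "ty": 0, "tz": -2, "wx": 0, "wy": 0, "wz": 0},
  {"tx": 0, "ty": 0, "tz": -4, "wx": 0, "wy": 0, "wz": 0},
  {"tx": 0, "ty": 0, "tz": -4, "wx": 0, "wy": 0, "wz": 0},
  {"tx": 0, "ty": 0, "tz": -4, "wx": 0, "wy": 0, "wz": 0},
  {"tx": 0, "ty": -4, "tz": -2, "wx": 0, "wy": 0, "wz": 0},
  {"tx": 0, "ty": -4, "tz": 0, "wx": 0, "wy": 0, "wz": 0},
  {"tx": 0, "ty": -4, "tz": 0, "wx": 0, "wy": 0, "wz": 0},
  {"tx": 0, "ty": -4, "tz": 0, "wx": 0, "wy": 0, "wz": 0},
  {"tx": 0, "ty": -4, "tz": 0, "wx": 0, "wy": 0, "wz": 0},
  {"tx": 0, "ty": 0, "tz": 0, "wx": 0, "wy": 0, "wz": 0},
])

```text
time_s: 32.38
ee_pos: [379.7, -225.3, 221.7]
ee_rot: [-179.8, -0.1, 98.0]
force: [-0.1, 1.7, -0.1]
gripper_width: 0.4
gripper_force: 0.0
```

Run:
```python
from ov import *
sl2=sl.copy(); o=pose(sl,[(100,-140,60)])[0]
a=ov('scene','s5',(155,165,100,115),5,np.r_[o,sl[3]]); b=ov('top','t5',(300,145,58,115),5)
cv2.imwrite('pics/m5.png',np.hstack([a,b]))
```

```text
(no output)
```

View pics/m5.png

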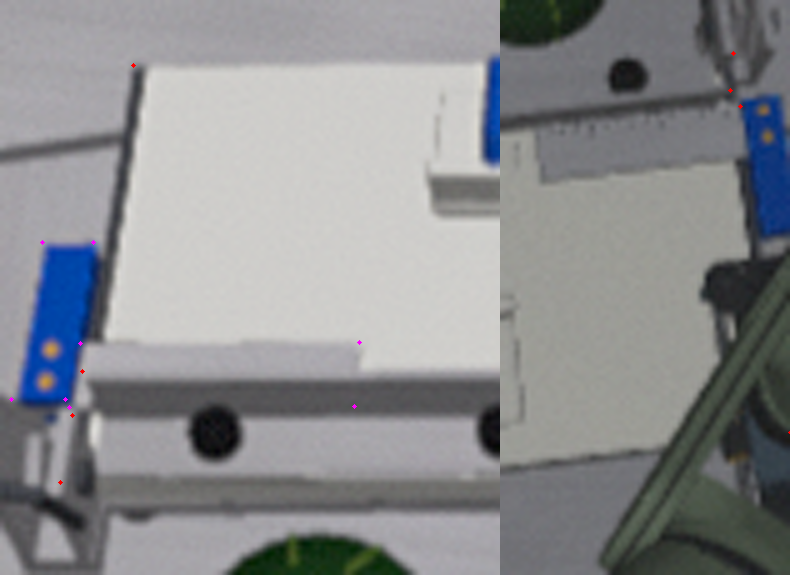

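In the final picture the blade lies along the fence in both views, with its tip at about scene (227,241). The stock lies along the cutting-edge bar, with its corner at about (174,214). It matches the home-pose prediction to about 0.3 px once the ~1 px common camera offset is removed, and both push stops repeated. I'm handing in.

```bash
python3 -c "
from workcell import env
print(env.job_done())"
```

```text
the job is handed in; nothing more can be done
None
```

The try square lies on the slicer board, pushed up by feel (about 10 N at most) against the back fence and the cutting edge; I handed the job in at about 32 s, but the hand-in gave no verdict, so a pass isn't confirmed.

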